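Load the engraver's dividing slide, notch by notch

ROBOT

A 6-joint arm with a two-finger parallel gripper is mounted at the origin on the work surface. World frame = base frame: x ahead of the robot, y to its left, z up, the work surface at z = 0. Lengths are in m, angles in rad, forces in N, time in s.
With the tool pointing down it reaches from about 0.3 to 0.95 m from the base axis. Payload 3.1 kg.
Tool frame: the origin (TCP) lies on the centre line of the jaws, within the pads' length; the fingertips stand 17 mm ahead of it and the grasp point (between the pads) lies 2 mm behind it (tips_ahead is the distance from the TCP to the fingertips, in m); z points along the fingers, y is the line along which they close (so a half turn about z gives the same grasp; the last joint's range is limited). The gripper opens to 85 mm and grips with 20 to 120 N. Pads are 22 mm wide; open, the fingers measure 114 mm over their backs; the gripper's body (76 mm by 85 mm) begins 54 mm behind the grasp point. The pads swing forward as they close: fully open they stand 13 mm farther back than shut.
Start: joints at [1.212, 0.308, 1.634, -0, 1.2, -0.07], TCP at [0.178, 0.599, 0.218] pointing down, gripper open.
Joint ranges: [-3.06, 3.06], [-0.79, 1.96], [0.05, 2.63], [-1.19, 4.34], [0.05, 2.64], [-2.94, 2.94]. Speed limits (rad/s): [2.79, 2.79, 3.14, 3.14, 3.14, 3.14].

INTERFACE

Orientations are given as a rotation vector (axis times angle).
In Python, from plant import observe, capture, camera_info, hand_in, recognise, trace, pinpoint, tips_ahead gives the robot as it stands.
- The arm moves only by the shell command python3 -m creep 'ROWS'. ROWS is JSON, a list of rows, each an object of numbers: "dx", "dy", "dz": the shift along the tool's x, y, z in m; "wx", "wy", "wz": the turn, a rotation vector about the tool's x, y, z in rad; "claw": the finger opening in m, from 0 to 0.0854. In form: [{"dx": .., "dy": .., "dz": .., "wx": .., "wy": .., "wz": .., "claw": ..}, ...]. A call has 1 to 12 rows; each row is the pose to reach, as a shift and turn from the pose commanded when the call began, along the tool's axes at that moment; what a row does not reach only later rows make up. A row lasts 1/10 s, in which the tool goes at most 50 mm and 8.59 degrees, less where a joint would pass 70% of its speed; a pose out of reach is approached as far as the arm can. A call with a gripper value outside its range is refused whole. The fingers move at their own pace and stop on an object; the grip force is fixed at half the most. Time passes only in rows, so rows that repeat a pose let the fingers close. It gives the time, the measured TCP pose, the force, the opening and the grip force at its end, in the units of the state.
- observe(): the state, without advancing time (a new reading comes with each control period).
- capture(name): name is "side" or "top"; returns the picture (420x560x3 uint8, red, green, blue); there is no depth.
- camera_info(name): a dict with "mtx" (3x3 intrinsics, pixels), "world_from_camera" (4x4, takes a point from camera to world coordinates). Camera axes: x right, y down, z forward; pixel columns grow to the right and rows downward; lengths in m; the calibration is good to about 2 mm. A picture is of the moment at which its call begins. camera_info takes no time and is no camera call.
- hand_in(): hands the job in; it is judged then, once.
Trained networks look in the newest picture that a camera, given by its name, has taken for a name from the list of things; names that differ only in an ending like _2 or _b are one class to them, and where a whole thing is asked for, a point or a joint stands for the part that bears it (a point fixed in the world has none). Each returns a list of dicts, best first, with "score" (0 to 1); they miss things now and then, are a little off and sometimes report something else, mostly with a low value. They report only what shows in the picture. A call takes as long as a camera call. They do not tell look-alikes from the thing itself.
- recognise(camera, label): "position" ([x, y, z] in m, in the coordinates of the camera as it stood for that picture, good to about 4 mm: the middle of the surface that is visible of it).
- trace(camera, label): "mask" (420x560 bool, what is visible of it).
- pinpoint(camera, label): "position" ([x, y, z] in m, in the coordinates of the camera as it stood for that picture, good to about 4 mm: a listed point, or the origin of a listed thing).
The state is a dict: "clock": time; "qpos": joint angles; "dq": joint speeds; "joint_torque": joint torques, N m; "tcp_pos": TCP position; "orientation": TCP orientation; "wrist_force": force on the tool from outside, world axes, zero at the start; "wrist_torque": the same for the moment, N m; "gripper_width": opening from 0.0 (shut) to 1.0 (fully open); "gripper_force": force on a finger pad.
Only numpy, scipy, OpenCV 4.12 (cv2) and the standard library are available. Lean on these libraries where they do the work, as an engineer would, in place of code of your own. Each camera call takes 0.05 s, during which the arm holds its last target. There are 200 camera calls.

TASK

Take the steel setting gauge off the jeweller's dividing slide and put it in the wooden tray, then load the slide with the brass engraving templates lying on the bench: when the station whose dark outline matches a template stands at the brass pointer, drop that template's hole over the station's pin so that it lies flat, and let go before moving on. Advance the slide one notch at a time by pulling the spring index knob up, sliding the carriage on out of the clear guard and letting the knob drop fully home in every notch; pass a station whose template is missing, and finish with all the templates still flat on their pins and the knob home in the last notch. Do not knock over or push away the tin and the jar.

Things in the scene. Friction and masses are not known exactly. Their poses are not given: they have to be found in the camera images.
- load_place (a point): fixed point on the slide's bed (76 mm wide) beside the small brass pointer, level with the carriage's flat top, 36 mm above the bench. x axis level across the slide, roughly away from the robot; z up; the carriage is indexed along -y. A clear guard, top 55 mm above the bench, covers bed and empty pins from 28 to 174 mm on the +y side; else only pins and knob stand above the carriage
- carriage (a joint): how far the carriage is indexed, m: 0 at the start; notches at 0, 0.045, 0.090, 0.135, 0.180 (last; end stop 0.186). 56 mm wide, 223 mm long; 1.5 N of friction while the knob is up, locked (1 mm of play either way) when it is down in a notch. Stations 45 mm apart in the order in which they come to the loading place: disc, square, cross, bar
- plunger (a joint): lift of the spring index knob, m: 0 is fully home in a notch, 0.012 is the top stop; it clears the notch when lifted above 0.008 and rests at about 0.008 when let go between notches. The spring pulls it down with 4 to 6 N
- knob_grip (a point): middle of the index knob's black round head, 25 mm in diameter, 22 mm high (48 to 70 mm above the bench when home; below it a thin stem and a 20 mm wide boss up to 44 mm). It stands upright on the carriage, midway across it, 50 mm ahead (-y of load_place) of the disc station's pin, and travels with it; pull it straight up
- pin_disc (a point): foot of the disc station's locating pin on the carriage's flat top (at the loading place at notch 0), midway across the carriage; same axes as load_place. The pin is 6 mm thick, 13 mm tall with a round tip. A dark inlay of the disc template's outline surrounds it
- pin_square (a point): foot of the square station's locating pin on the carriage's flat top (45 mm before the loading place at notch 0), midway across the carriage; same axes as load_place. The pin is 6 mm thick, 13 mm tall with a round tip. A dark inlay of the square template's outline surrounds it
- pin_cross (a point): foot of the cross station's locating pin on the carriage's flat top (90 mm before the loading place at notch 0), midway across the carriage; same axes as load_place. The pin is 6 mm thick, 13 mm tall with a round tip. A dark inlay of the cross template's outline surrounds it
- pin_bar (a point): foot of the bar station's locating pin on the carriage's flat top (135 mm before the loading place at notch 0), midway across the carriage; same axes as load_place. The pin is 6 mm thick, 13 mm tall with a round tip. A dark inlay of the bar template's outline surrounds it
- disc: plain brass template, 8 mm thick, about 60 g, with a 9 mm hole through its middle; origin at the centre of its underside, z up; round, 34 mm in diameter. May be absent
- square: plain brass template, 8 mm thick, about 60 g, with a 9 mm hole through its middle; origin at the centre of its underside, z up; square, 32 by 32 mm, sides along its x and y. May be absent
- cross: plain brass template, 8 mm thick, about 60 g, with a 9 mm hole through its middle; origin at the centre of its underside, z up; equal-armed cross, 38 mm from end to end along its x and y, arms 16 mm wide. May be absent
- bar: plain brass template, 8 mm thick, about 60 g, with a 9 mm hole through its middle; origin at the centre of its underside, z up; oblong, 40 mm along its x by 20 mm along its y. May be absent
- gauge: steel setting gauge: round, 28 mm in diameter, 14 mm high, with a 9 mm hole down its middle, about 60 g; at the start it stands over the disc station's pin. Origin at the centre of its underside, z up
- tray_in (a point): centre of the inner floor (4 mm above the bench) of the open wooden tray, fixed to the bench, 105 by 105 mm outside along its x and y, walls 4 mm thick and 24 mm high, z up
- tin: bystander: round metal tin, 68 mm in diameter, 28 mm high, origin under its centre
- jar: bystander: brown glass jar, 52 mm in diameter, 60 mm high, origin under its centre
There are look-alikes about, which are no part of the job. What is meant by the gauge is not red, and is the smaller of those in its own colour.

How it is judged:
By the outcome, as a careful person would: the job done as asked, in the order asked, and still so for the second after the job is handed in, with the robot touching nothing.
Of disc, square, cross, bar only 3 to 4 are there at a start; the rules pass over those that are not, and their reading is None.
At some moment in a run one of disc, square, cross, bar may be knocked a few centimetres aside while the robot is not near it.
Once in a run the grip may slacken for a moment while it holds something.
It also fails if it takes over 200 s, if anything falls off the work surface, if the arm or the gripper's body presses on something with over 40 N, if the wrist force passes 120 N, or if a joint passes its speed limit or range.

## Working session

There is one attempt and no reset: what is moved stays moved. The work goes in short steps, Python scripts to look and compute and a shell command to move; the robot and the scene stay as the last step left them, time stands still between calls to the robot, and variables do not carry over. Pictures are saved under pics/ and viewed, at most 14 in all, crops included, and the job is handed in when it is done.

```bash
mkdir -p pics; ls
python3 - <<'E'
from plant import *
import cv2,numpy as np
s=observe();print(s)
print(tips_ahead if not callable(tips_ahead) else tips_ahead())
for c in("top","side"):
    im=capture(c);cv2.imwrite(f"pics/{c}0.png",im[:,:,::-1]);i=camera_info(c);print(c,np.round(i["mtx"],1).tolist(),np.round(i["world_from_camera"],3).tolist())
E
```

```text
pics
{'clock': 0.0, 'qpos': array([ 1.21231878e+00,  3.09008271e-01,  1.63521758e+00, -6.07123085e-06,
        1.19972981e+00, -6.96705174e-02]), 'dq': array([ 0.00032939, -0.0016574 ,  0.00144737,  0.00032599, -0.00037347,
        0.00067273]), 'joint_torque': array([ 1.10663899e-03, -4.15257096e+01, -2.76662636e+01,  1.96803973e-05,
        1.02019488e-02, -5.88989849e-06]), 'tcp_pos': array([0.17770637, 0.59828615, 0.21633033]), 'orientation': array([-0.45200684, -3.10840182,  0.00362838]), 'wrist_force': array([-0.34944827,  0.5080354 , -0.18855399]), 'wrist_torque': array([-0.04156425,  0.0242647 ,  0.01335651]), 'gripper_force': 0.0, 'gripper_width': 1.0004240990987558}
0.017
top [[424.1, 0.0, 286.7], [0.0, 424.1, 212.5], [0.0, 0.0, 1.0]] [[-0.018, -0.989, 0.147, 0.417], [-1.0, 0.016, -0.019, 0.033], [0.017, -0.147, -0.989, 1.274], [0.0, 0.0, 0.0, 1.0]]
side [[398.1, 0.0, 284.7], [0.0, 398.1, 215.6], [0.0, 0.0, 1.0]] [[-0.901, -0.296, 0.319, 0.313], [-0.434, 0.579, -0.69, 0.612], [0.019, -0.76, -0.65, 0.635], [0.0, 0.0, 0.0, 1.0]]
```

View pics/top0.png

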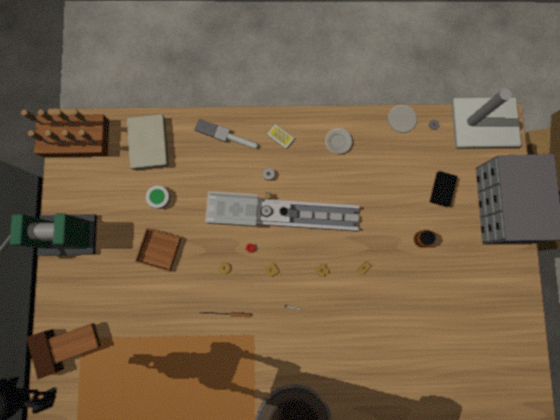

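View pics/side0.png

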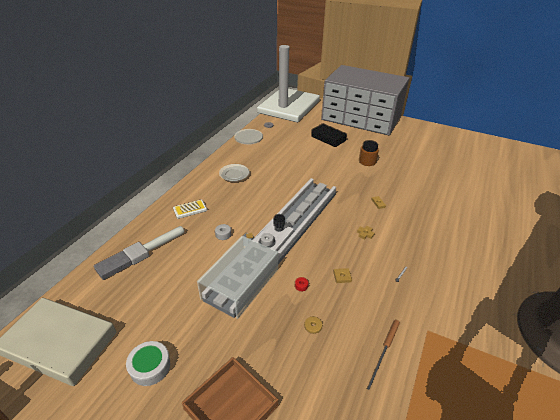

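```bash
cat > h.py <<'E'
from plant import *
import cv2,numpy as np
from scipy.spatial.transform import Rotation as R
def w(c,p):
    T=camera_info(c)["world_from_camera"];return T[:3,:3]@np.array(p)+T[:3,3]
def px(c,p):
    i=camera_info(c);T=np.linalg.inv(i["world_from_camera"]);q=i["mtx"]@(T[:3,:3]@np.array(p)+T[:3,3]);return q[:2]/q[2]
def ray(c,uv,z):
    i=camera_info(c);T=i["world_from_camera"];d=T[:3,:3]@np.linalg.inv(i["mtx"])@np.array([uv[0],uv[1],1.]);o=T[:3,3];return o+d*(z-o[2])/d[2]
def find(c,f,l,n=3,smin=.2):
    for r in f(c,l)[:n]:
        if r["score"]>smin:
            p=w(c,r["position"]);print(c,f.__name__,l,round(r["score"],2),np.round(p,4),np.round(px(c,p)))
def go(p,yaw=None):
    "print shift in tool axes to world TCP p, and wz to bring tool y (closing line) to world angle yaw"
    s=observe();M=R.from_rotvec(s["orientation"]).as_matrix()
    print("tcp",np.round(s["tcp_pos"],4),"d",np.round(M.T@(np.array(p)-s["tcp_pos"]),4),"z",np.round(M[:,2],3),"F",np.round(s["wrist_force"],1),"w",round(s["gripper_width"],3))
    if yaw is not None:
        a=np.arctan2(M[1,1],M[0,1]);d=(a-yaw+np.pi/2)%np.pi-np.pi/2;print("y-angle",round(a,3),"wz",round(d,3))
E
python3 - <<'E'
from h import *
capture("top");capture("side")
for l in "load_place knob_grip pin_disc pin_bar disc square cross bar gauge tray_in tin jar".split():
    find("top",pinpoint,l)
for l in "load_place knob_grip disc square cross bar gauge".split():
    find("side",pinpoint,l)
E
```

```text
top call load_place 0.56 [0.6082 0.0674 0.0329] [267. 210.]
top call knob_grip 0.48 [0.6005 0.0212 0.0599] [283. 211.]
top call pin_disc 0.59 [0.6069 0.0695 0.0282] [266. 211.]
top call disc 0.39 [ 0.441   0.1982 -0.003 ] [224. 268.]
top call square 0.52 [0.4308 0.0598 0.0009] [270. 271.]
top call square 0.51 [0.5    0.3919 0.0028] [158. 249.]
top call square 0.29 [ 0.4378 -0.2191 -0.0027] [364. 267.]
top call cross 0.68 [ 0.43   -0.0932 -0.002 ] [322. 270.]
top call bar 0.51 [ 0.4367 -0.2193 -0.0027] [364. 267.]
top call gauge 0.62 [0.6076 0.0705 0.0336] [266. 211.]
top call gauge 0.55 [ 0.5021  0.1215 -0.0019] [250. 247.]
top call gauge 0.45 [ 0.7263  0.0651 -0.0009] [267. 174.]
top call tray_in 0.73 [0.4985 0.3897 0.0067] [159. 250.]
top call tin 0.75 [0.6572 0.3939 0.0009] [159. 198.]
top call jar 0.57 [ 0.518  -0.3987 -0.0062] [421. 239.]
side call load_place 0.82 [0.6057 0.0741 0.0327] [265. 243.]
side call load_place 0.24 [0.6092 0.0703 0.0366] [265. 240.]
side call knob_grip 0.7 [0.6009 0.0186 0.0554] [279. 221.]
side call disc 0.75 [ 0.439   0.1994 -0.0031] [314. 328.]
side call square 0.5 [ 0.4344  0.057  -0.0022] [342. 276.]
side call cross 0.65 [0.6076 0.1157 0.0327] [255. 256.]
side call cross 0.53 [ 4.255e-01 -8.970e-02  4.000e-04] [366. 234.]
side call bar 0.66 [ 0.4331 -0.2167 -0.002 ] [378. 203.]
side call bar 0.23 [0.4972 0.3918 0.0049] [232. 406.]
side call gauge 0.73 [0.7251 0.0642 0.0031] [222. 233.]
side call gauge 0.46 [4.975e-01 1.179e-01 2.000e-04] [302. 285.]
side call gauge 0.43 [0.6089 0.07   0.0366] [265. 240.]
```

The gauge sits on the slide, its pixel about (266,211) in top and (265,240) in side. The guard is on the left (+y). All four templates lie at row ~269 in top, at columns 224, 271, 322 and 364. The tray is at (159,250). The red ring and the loose grey ring are look-alikes.

Run:
```python
from h import *
t=capture("top");s=capture("side")
cv2.imwrite("pics/a.png",cv2.resize(t[180:290,200:390],None,fx=4.2,fy=4.2,interpolation=cv2.INTER_CUBIC)[:,:,::-1])
cv2.imwrite("pics/b.png",cv2.resize(s[170:345,195:395],None,fx=3.4,fy=3.4,interpolation=cv2.INTER_CUBIC)[:,:,::-1])
for l in "disc square cross bar".split():
  for c in("top","side"):
    r=[r for r in trace(c,l) if r["score"]>.3]
    for q in r[:3]:
        m=q["mask"].astype(np.uint8);M=cv2.moments(m,True);u=(M["m10"]/M["m00"],M["m01"]/M["m00"])
        cs=max(cv2.findContours(m,0,1)[0],key=cv2.contourArea)
        W=np.array([ray(c,p[0],.008)[:2] for p in cs]).astype(np.float32)*1000
        print(l,c,round(q["score"],2),np.round(u,1),int(M["m00"]),np.round(ray(c,u,.006),4),[np.round(a,1) for a in cv2.minAreaRect(W)])
```

```text
disc top 0.56 [277.5 212.3] 4281 [0.6058 0.0358 0.006 ] [array([612.6,  22.6]), array([460.5, 106.8]), np.float64(86.7)]
disc top 0.48 [223.7 267.7] 113 [0.4426 0.1976 0.006 ] [array([443.2, 197.8]), array([32.6, 32.2]), np.float64(89.0)]
disc side 0.59 [312.7 324.6] 254 [0.4413 0.1994 0.006 ] [array([441.5, 200.5]), array([31.4, 36.7]), np.float64(21.8)]
square side 0.74 [342.  275.1] 239 [0.433  0.0614 0.006 ] [array([433.1,  62.9]), array([35. , 38.6]), np.float64(29.5)]
square side 0.33 [312.5 324.2] 246 [0.4419 0.1989 0.006 ] [array([441.7, 199.5]), array([31.5, 34.9]), np.float64(23.6)]
cross top 0.56 [321.2 269.9] 115 [ 0.431  -0.0912  0.006 ] [array([431.1, -91. ]), array([33.1, 32.2]), np.float64(29.8)]
cross side 0.71 [365.1 231.9] 173 [ 0.4291 -0.0885  0.006 ] [array([428.5, -86.8]), array([38.5, 38.6]), np.float64(37.3)]
cross side 0.33 [276.3 231.1] 658 [0.6152 0.003  0.006 ] [array([613.3,   0.9]), array([117.5,  66.8]), np.float64(85.3)]
bar top 0.41 [157.6 197.1] 446 [0.6581 0.3976 0.006 ] [array([657.3, 398.2]), array([72.6, 67.3]), np.float64(44.6)]
bar top 0.4 [363.7 267.8] 94 [ 0.4348 -0.2178  0.006 ] [array([ 434.3, -216.9]), array([18.6, 40.4]), np.float64(42.9)]
```

View pics/a.png

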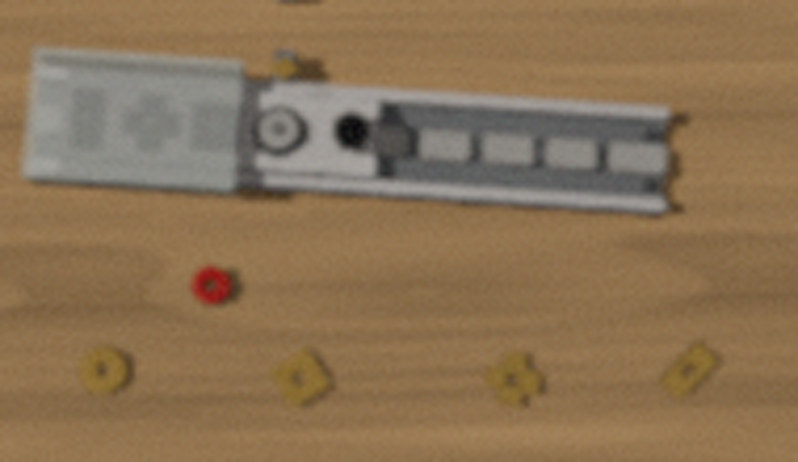

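View pics/b.png

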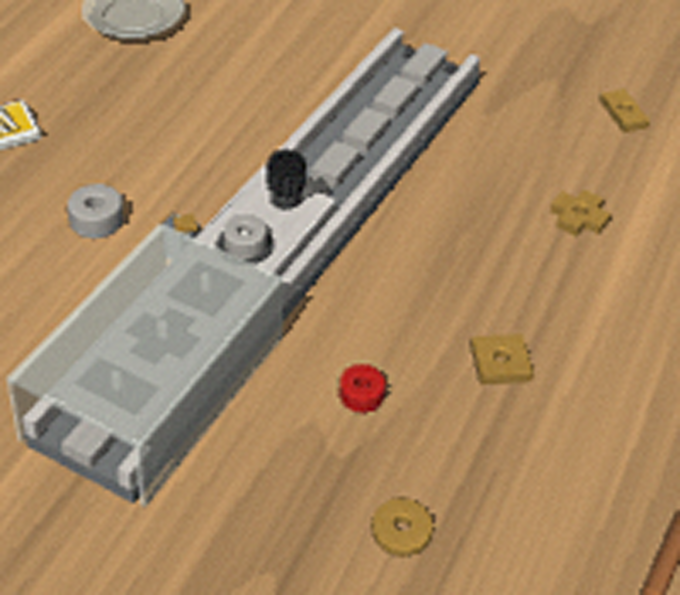

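The crops show the gauge top at about (266,211) top and (267,238) side, and the knob top at (284,211) top and (279,216) side. The bed edges slope about 3° in the top image. The cross is rotated; the square and bar are rotated too. In the guard, the bar inlay's long side lies across the slide.

Run:
```python
from h import *
print(tips_ahead)
A=lambda u,v:(200+u/4.2-.5+.12,180+v/4.2-.5+.12)
B=lambda u,v:(195+u/3.4-.5+.15,170+v/3.4-.5+.15)
for (a,b) in(((258,85),(668,107)),((300,188),(665,212))):
    p,q=ray("top",A(*a),.036),ray("top",A(*b),.036);d=p-q;print("slide y ang",np.arctan2(d[0],d[1]),p,q)
for a,b in(((395,35),(205,235)),((478,62),(290,275))):
    p,q=ray("side",B(*a),.036),ray("side",B(*b),.036);d=q-p;print("side slide ang",np.arctan2(d[0],d[1]),p,q)
for n,c,u,z in(("gauge","top",A(279,129),.05),("gauge","side",B(245,232),.05),("knob","top",A(352,130),.07),("knob","side",B(287,155),.07),
 ("pinsq","side",B(205,285),.036),("pincr","side",B(163,334),.036),("pinbar","side",B(117,385),.036),
 ("disc","top",A(102,370),.008),("disc","side",B(402,523),.008),("sq","top",A(300,377),.008),("sq","side",B(501,356),.008),("cross","top",A(513,380),.008),("cross","side",B(580,210),.008),("bar","top",A(689,370),.008),("bar","side",B(625,107),.008)):
    print(n,c,np.round(ray(c,u,z),4))
def ang(c,f,a,b):
    p,q=ray(c,f(*a),.008),ray(c,f(*b),.008);d=q-p;print("ang",np.degrees(np.arctan2(d[1],d[0])),np.linalg.norm(d))
ang("side",B,(470,340),(523,335)); ang("side",B,(523,335),(532,378)); ang("side",B,(470,340),(480,383))
print("cross");ang("side",B,(553,210),(606,210)) ;ang("side",B,(567,195),(590,229))
print("bar");ang("side",B,(601,95),(630,131));ang("side",B,(618,90),(648,126));ang("top",A,(668,395),(705,345))
M=R.from_rotvec(observe()["orientation"]).as_matrix();print(M.round(3))
```

```text
0.017
slide y ang 0.0696801914900715 [0.63936562 0.08403337 0.036     ] [ 0.61917508 -0.20525763  0.036     ]
slide y ang 0.08231350661223241 [0.56576083 0.05536608 0.036     ] [ 0.54469903 -0.19992877  0.036     ]
side slide ang 0.08671433456559809 [ 0.60854878 -0.18297894  0.036     ] [0.63095964 0.07481772 0.036     ]
side slide ang 0.1026383684732619 [ 0.53997436 -0.17948336  0.036     ] [0.56693344 0.08225452 0.036     ]
gauge top [0.6056 0.0692 0.05  ]
gauge side [0.6026 0.0737 0.05  ]
knob top [0.601  0.0187 0.07  ]
knob side [0.6019 0.0166 0.07  ]
pinsq side [0.6096 0.1134 0.036 ]
pincr side [0.6122 0.1595 0.036 ]
pinbar side [0.6159 0.2046 0.036 ]
disc top [0.4425 0.1967 0.008 ]
disc side [0.4415 0.1984 0.008 ]
sq top [0.4351 0.0576 0.008 ]
sq side [0.4333 0.0612 0.008 ]
cross top [ 0.4303 -0.0925  0.008 ]
cross side [ 0.4289 -0.088   0.008 ]
bar top [ 0.4351 -0.2174  0.008 ]
bar side [ 0.4323 -0.2137  0.008 ]
ang -146.2451134904376 0.03369651528168563
ang 117.78413593492739 0.034450446345576625
ang 120.52880938971177 0.03423435762854952
cross
ang -153.0592622336208 0.03655598334412054
ang 133.06508009977682 0.03555883328205859
bar
ang 134.2904114150624 0.04494233101242122
ang 134.57336899083515 0.04543534198061131
ang -38.81110470809378 0.04437245879764341
[[-0.959  0.285  0.   ]
 [ 0.285  0.959  0.   ]
 [-0.     0.    -1.   ]]
```

Run:
```python
from h import *
go([.604,.0715,.12],-.08)
```

```text
tcp [0.178  0.5991 0.2176] d [-0.5586 -0.3845  0.0976] z [ 0.  0. -1.] F [-0.   0.5 -0.2] w 0.997
y-angle 1.282 wz 1.362
```

```bash
python3 -m creep '[{"dx":-0.559,"dy":-0.384,"dz":0.0,"wz":1.362,"claw":0.06},{"dx":-0.559,"dy":-0.384,"dz":0.0,"wz":1.362,"claw":0.06},{"dx":-0.559,"dy":-0.384,"dz":0.0,"wz":1.362,"claw":0.06},{"dx":-0.559,"dy":-0.384,"dz":0.0,"wz":1.362,"claw":0.06},{"dx":-0.559,"dy":-0.384,"dz":0.0,"wz":1.362,"claw":0.06},{"dx":-0.559,"dy":-0.384,"dz":0.0,"wz":1.362,"claw":0.06},{"dx":-0.559,"dy":-0.384,"dz":0.0,"wz":1.362,"claw":0.06},{"dx":-0.559,"dy":-0.384,"dz":0.0,"wz":1.362,"claw":0.06},{"dx":-0.559,"dy":-0.384,"dz":0.0,"wz":1.362,"claw":0.06},{"dx":-0.559,"dy":-0.384,"dz":0.0975,"wz":1.362,"claw":0.06},{"dx":-0.559,"dy":-0.384,"dz":0.0975,"wz":1.362,"claw":0.06},{"dx":-0.559,"dy":-0.384,"dz":0.0975,"wz":1.362,"claw":0.06}]'
python3 - <<'E'
from h import *
go([.604,.0715,.12],-.08)
E
```

```text
tcp [0.178  0.5991 0.2176] d [-0.5586 -0.3845  0.0976] z [ 0.  0. -1.] F [-0.   0.5 -0.2] w 0.997
y-angle 1.282 wz 1.362validation failed for argument at $[0]...
```

```bash
python3 -m creep '[{"dx":-0.559,"dy":-0.384,"dz":0.0,"wx":0,"wy":0,"wz":1.362,"claw":0.06},{"dx":-0.559,"dy":-0.384,"dz":0.0,"wx":0,"wy":0,"wz":1.362,"claw":0.06},{"dx":-0.559,"dy":-0.384,"dz":0.0,"wx":0,"wy":0,"wz":1.362,"claw":0.06},{"dx":-0.559,"dy":-0.384,"dz":0.0,"wx":0,"wy":0,"wz":1.362,"claw":0.06},{"dx":-0.559,"dy":-0.384,"dz":0.0,"wx":0,"wy":0,"wz":1.362,"claw":0.06},{"dx":-0.559,"dy":-0.384,"dz":0.0,"wx":0,"wy":0,"wz":1.362,"claw":0.06},{"dx":-0.559,"dy":-0.384,"dz":0.0,"wx":0,"wy":0,"wz":1.362,"claw":0.06},{"dx":-0.559,"dy":-0.384,"dz":0.0,"wx":0,"wy":0,"wz":1.362,"claw":0.06},{"dx":-0.559,"dy":-0.384,"dz":0.0,"wx":0,"wy":0,"wz":1.362,"claw":0.06},{"dx":-0.559,"dy":-0.384,"dz":0.0975,"wx":0,"wy":0,"wz":1.362,"claw":0.06},{"dx":-0.559,"dy":-0.384,"dz":0.0975,"wx":0,"wy":0,"wz":1.362,"claw":0.06},{"dx":-0.559,"dy":-0.384,"dz":0.0975,"wx":0,"wy":0,"wz":1.362,"claw":0.06}]'
python3 - <<'E'
from h import *
go([.604,.0715,.12],-.08)
E
```

```text
clock: 2.85
tcp_pos: [0.5492, 0.1403, 0.1586]
orientation: [2.308, 2.13, 0.002]
wrist_force: [1.6, 0.7, -0.3]
gripper_width: 0.708
gripper_force: 0.0
tcp [0.5492 0.1403 0.1586] d [-0.0642  0.0601  0.0386] z [ 0.002  0.    -1.   ] F [ 1.6  0.7 -0.3] w 0.708
y-angle -0.08 wz -0.0
```

```bash
python3 -m creep '[{"dx":-0.06,"dy":0.057,"dz":0.03,"wx":0,"wy":0,"wz":0,"claw":0.06},{"dx":-0.06,"dy":0.057,"dz":0.03,"wx":0,"wy":0,"wz":0,"claw":0.06},{"dx":-0.06,"dy":0.057,"dz":0.03,"wx":0,"wy":0,"wz":0,"claw":0.06},{"dx":-0.06,"dy":0.057,"dz":0.03,"wx":0,"wy":0,"wz":0,"claw":0.06},{"dx":-0.06,"dy":0.057,"dz":0.03,"wx":0,"wy":0,"wz":0,"claw":0.06}]'
python3 - <<'E'
from h import *
go([.604,.0715,.057],-.08)
s=capture("side")
cv2.imwrite("pics/c.png",cv2.resize(s[150:330,195:395],None,fx=3.4,fy=3.4,interpolation=cv2.INTER_CUBIC)[:,:,::-1])
E
```

```text
clock: 3.35
tcp_pos: [0.5994, 0.0784, 0.1289]
orientation: [-2.308, -2.131, -0.0]
wrist_force: [0.5, -0.4, 0.5]
gripper_width: 0.706
gripper_force: 0.0
tcp [0.5994 0.0784 0.1289] d [-0.0065  0.0052  0.0719] z [-0.  0. -1.] F [ 0.5 -0.4  0.5] w 0.706
y-angle -0.08 wz 0.0
```

View pics/c.png

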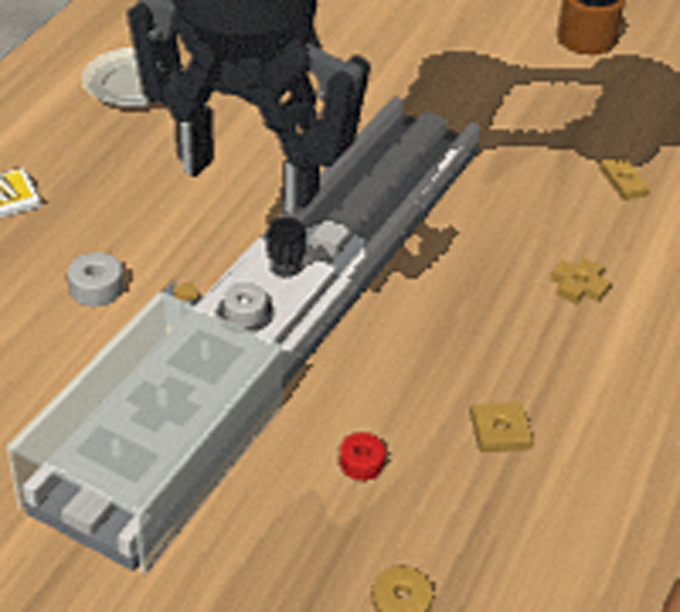

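Fingers straddle the gauge, tips at crop (195,165)/(305,205), gauge at (245,303). All clear; descending and gripping.

```bash
python3 -m creep '[{"dx":-0.0065,"dy":0.005,"dz":0.04,"wx":0,"wy":0,"wz":0,"claw":0.06},{"dx":-0.0065,"dy":0.005,"dz":0.071,"wx":0,"wy":0,"wz":0,"claw":0.06},{"dx":-0.0065,"dy":0.005,"dz":0.071,"wx":0,"wy":0,"wz":0,"claw":0.06},{"dx":-0.0065,"dy":0.005,"dz":0.071,"wx":0,"wy":0,"wz":0,"claw":0.06},{"dx":-0.0065,"dy":0.005,"dz":0.071,"wx":0,"wy":0,"wz":0,"claw":0.02},{"dx":-0.0065,"dy":0.005,"dz":0.071,"wx":0,"wy":0,"wz":0,"claw":0.02},{"dx":-0.0065,"dy":0.005,"dz":0.071,"wx":0,"wy":0,"wz":0,"claw":0.02},{"dx":-0.0065,"dy":0.005,"dz":0.071,"wx":0,"wy":0,"wz":0,"claw":0.02},{"dx":-0.0065,"dy":0.005,"dz":0.071,"wx":0,"wy":0,"wz":0,"claw":0.02}]'
```

```text
clock: 4.3
tcp_pos: [0.6046, 0.0707, 0.0582]
orientation: [2.308, 2.13, 0.001]
wrist_force: [0.7, -0.3, -0.0]
gripper_width: 0.237
gripper_force: 0.0
```

Run:
```python
from h import *
s=capture("side");t=capture("top")
a=cv2.resize(s[170:290,215:325],None,fx=4,fy=4,interpolation=cv2.INTER_CUBIC)
cv2.imwrite("pics/d.png",a[:,:,::-1])
go([.6046,.0707,.058]); print(px("side",[.6046,.0707,.041]))
```

```text
tcp [0.6043 0.0707 0.0578] d [ 0.0001  0.0003 -0.0002] z [ 0. -0. -1.] F [ 0.2 -0.1  0.3] w 0.235
[266.59458428 239.75650918]
```

View pics/d.png

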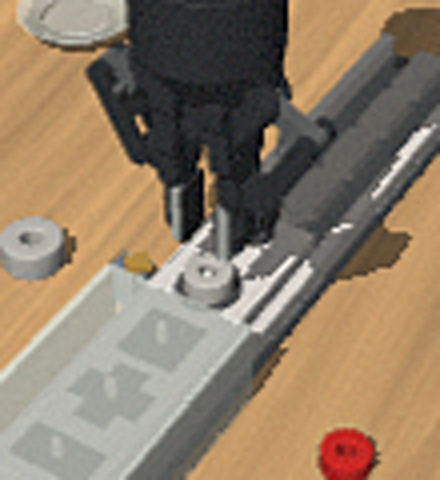

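Run:
```python
from h import *
for z in(.041,.05,.058,.065): print(z,px("side",[.6046,.0707,z]),ray("side",(266.2,231.6),z),px("top",[.6046,.0707,z]))
T=camera_info("side")["world_from_camera"];print(T[:3,3])
t=capture("top")
a=cv2.resize(t[180:240,235:320],None,fx=8,fy=8,interpolation=cv2.INTER_CUBIC)
cv2.imwrite("pics/e.png",a[:,:,::-1])
```

```text
0.041 [266.59458428 239.75650918] [0.6173219  0.04835943 0.041     ] [265.62611679 211.13781885]
0.05 [266.55069622 236.70922294] [0.61271055 0.05690158 0.05      ] [265.5258013  210.67445596]
0.058 [266.51117272 233.96498168] [0.60861158 0.0644946  0.058     ] [265.43541268 210.25694582]
0.065 [266.47618709 231.53581867] [0.60502497 0.07113849 0.065     ] [265.35536299 209.88719179]
[0.31286065 0.61234912 0.63521908]
```

View pics/e.png

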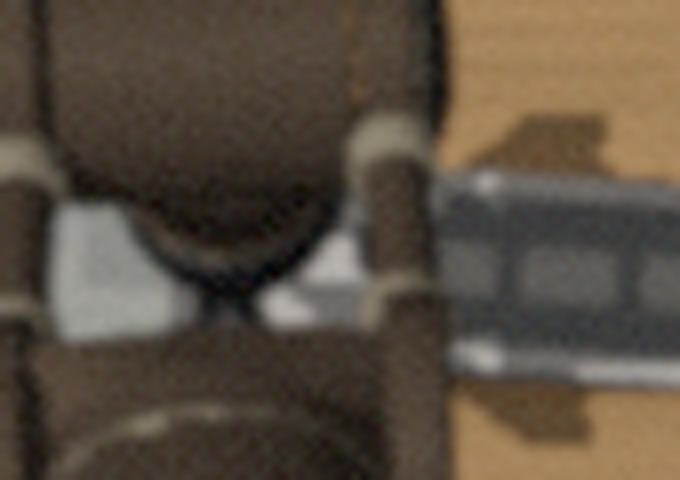

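```bash
python3 - <<'E'
from h import *
for z in(.105,.112,.12,.128,.135): print(z,px("side",[.5994,.0784,z]))
print(px("side",[.6046,.0707,.06]),"tip fingers w/20mm:",[px("side",[.6046+a,.0707,.06]) for a in(-.01,.01)])
for l in("gauge","knob_grip"): find("side",pinpoint,l)
E
python3 -m creep '[{"dx":0,"dy":0,"dz":-0.03,"wx":0,"wy":0,"wz":0,"claw":0.05},{"dx":0,"dy":0,"dz":-0.03,"wx":0,"wy":0,"wz":0,"claw":0.05},{"dx":0,"dy":0,"dz":-0.03,"wx":0,"wy":0,"wz":0,"claw":0.05},{"dx":0,"dy":0,"dz":0.001,"wx":0,"wy":0,"wz":0,"claw":0.05},{"dx":0,"dy":0,"dz":0.001,"wx":0,"wy":0,"wz":0,"claw":0.05},{"dx":0,"dy":0,"dz":0.003,"wx":0,"wy":0,"wz":0,"claw":0.05},{"dx":0,"dy":0,"dz":0.003,"wx":0,"wy":0,"wz":0,"claw":0.05}]'
```

```text
0.105 [266.77086773 220.11233817]
0.112 [266.73571813 217.49046148]
0.12 [266.69505441 214.45727542]
0.128 [266.65385513 211.38414116]
0.135 [266.61735807 208.66175467]
[266.50121547 233.27361777] tip fingers w/20mm: [array([270.71264379, 234.745681  ]), array([262.32162987, 231.81268485])]
side call gauge 0.69 [0.727  0.0649 0.0018] [221. 234.]
side call gauge 0.55 [0.6071 0.0682 0.039 ] [266. 239.]
side call gauge 0.43 [ 4.959e-01  1.166e-01 -2.000e-04] [303. 285.]
side call knob_grip 0.42 [0.6035 0.0202 0.0547] [278. 221.]
clock: 5.25
tcp_pos: [0.6041, 0.0707, 0.0545]
orientation: [-2.308, -2.131, 0.001]
wrist_force: [0.9, 0.8, -0.4]
gripper_width: 0.588
gripper_force: 0.0
```

```bash
for i in 1 2 ; do python3 -m creep '[{"dx":0,"dy":0,"dz":0.003,"wx":0,"wy":0,"wz":0,"claw":0.05},{"dx":0,"dy":0,"dz":0.003,"wx":0,"wy":0,"wz":0,"claw":0.05}]' | grep -E "tcp|force"; done
python3 - <<'E'
from h import *
s=capture("side")
a=cv2.resize(s[170:290,215:325],None,fx=5,fy=5,interpolation=cv2.INTER_CUBIC)
cv2.imwrite("pics/f.png",a[:,:,::-1])
E
```

```text
tcp_pos: [0.6046, 0.0708, 0.052]
wrist_force: [0.8, 0.1, 0.5]
gripper_force: 0.0
tcp_pos: [0.6041, 0.0708, 0.0485]
wrist_force: [-0.2, -0.1, 0.5]
gripper_force: 0.0
```

View pics/f.png

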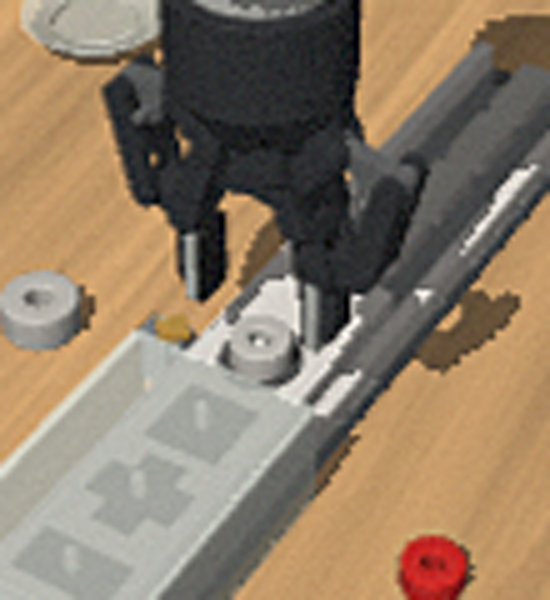

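Tips at crop (200,298)/(315,345) look higher than spec would put them; descending gently while watching force.

```bash
for i in 1 2 3 ; do python3 -m creep '[{"dx":0,"dy":0,"dz":0.002,"wx":0,"wy":0,"wz":0,"claw":0.05},{"dx":0,"dy":0,"dz":0.002,"wx":0,"wy":0,"wz":0,"claw":0.05}]' | grep -E "tcp|wrist"; done
python3 -m creep '[{"dx":0,"dy":0,"dz":0,"wx":0,"wy":0,"wz":0,"claw":0.02},{"dx":0,"dy":0,"dz":0,"wx":0,"wy":0,"wz":0,"claw":0.02},{"dx":0,"dy":0,"dz":0,"wx":0,"wy":0,"wz":0,"claw":0.02},{"dx":0,"dy":0,"dz":0,"wx":0,"wy":0,"wz":0,"claw":0.02}]'
```

```text
tcp_pos: [0.604, 0.0707, 0.0464]
wrist_force: [0.9, 0.1, 0.8]
tcp_pos: [0.604, 0.0707, 0.0443]
wrist_force: [-0.2, -0.5, -0.7]
tcp_pos: [0.604, 0.0707, 0.0423]
wrist_force: [-0.1, 0.4, 0.4]
clock: 6.7
tcp_pos: [0.6043, 0.0708, 0.0427]
orientation: [2.308, 2.131, 0.0]
wrist_force: [0.3, -0.9, 0.5]
gripper_width: 0.235
gripper_force: 0.0
```

```bash
python3 -m creep '[{"dx":0,"dy":0,"dz":0,"wx":0,"wy":0,"wz":0,"claw":0.045},{"dx":0,"dy":0,"dz":0,"wx":0,"wy":0,"wz":0,"claw":0.045},{"dx":0,"dy":0,"dz":0,"wx":0,"wy":0,"wz":0,"claw":0.045}]' | grep wid; for i in 1 2 3 ; do python3 -m creep '[{"dx":0,"dy":0,"dz":0.0025,"wx":0,"wy":0,"wz":0,"claw":0.045},{"dx":0,"dy":0,"dz":0.0025,"wx":0,"wy":0,"wz":0,"claw":0.045}]' | grep -E "tcp|wrist"; done
python3 -m creep '[{"dx":0,"dy":0,"dz":0,"wx":0,"wy":0,"wz":0,"claw":0.02},{"dx":0,"dy":0,"dz":0,"wx":0,"wy":0,"wz":0,"claw":0.02},{"dx":0,"dy":0,"dz":0,"wx":0,"wy":0,"wz":0,"claw":0.02},{"dx":0,"dy":0,"dz":0,"wx":0,"wy":0,"wz":0,"claw":0.02}]'
python3 - <<'E'
from h import *
s=capture("side")
a=cv2.resize(s[170:290,215:325],None,fx=5,fy=5,interpolation=cv2.INTER_CUBIC)
cv2.imwrite("pics/g.png",a[:,:,::-1])
E
```

```text
gripper_width: 0.529
tcp_pos: [0.6039, 0.0707, 0.0397]
wrist_force: [0.4, -0.1, -0.2]
tcp_pos: [0.6039, 0.0707, 0.0372]
wrist_force: [-0.2, 1.3, 0.5]
tcp_pos: [0.6039, 0.0707, 0.0347]
wrist_force: [0.2, 0.3, 0.3]
clock: 8.0
tcp_pos: [0.6058, 0.0708, 0.0373]
orientation: [2.307, 2.13, 0.003]
wrist_force: [-1.7, -0.9, 7.0]
gripper_width: 0.233
gripper_force: 3.7
```

View pics/g.png

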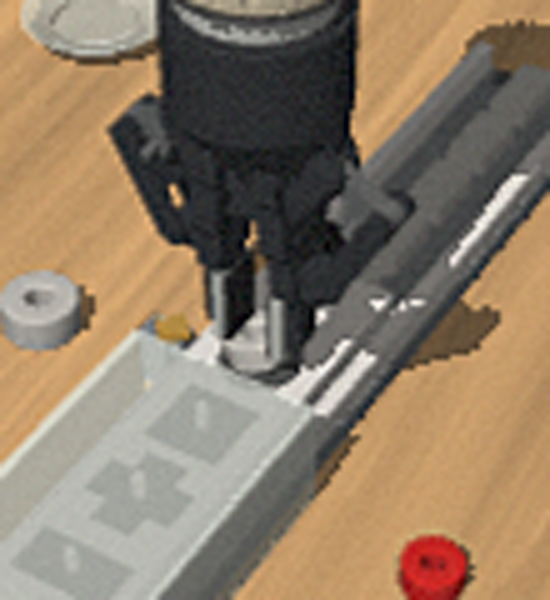

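Tips visibly rest on top of the gauge at TCP z = 0.037, so at 20 mm opening the real tips are about 13 mm behind the reported TCP rather than 17 mm ahead. I'll use this measured offset from here on.

```bash
python3 - <<'E'
from h import *
B=lambda u,v:(215+u/5-.4,170+v/5-.4)
print(ray("side",B(245,342),.05),ray("side",B(260,342),.05),observe()["tcp_pos"])
E
python3 -m creep '[{"dx":0,"dy":0,"dz":-0.01,"wx":0,"wy":0,"wz":0,"claw":0.05},{"dx":0,"dy":0,"dz":-0.01,"wx":0,"wy":0,"wz":0,"claw":0.05},{"dx":0,"dy":0,"dz":-0.01,"wx":0,"wy":0,"wz":0,"claw":0.05},{"dx":0,"dy":0,"dz":-0.01,"wx":0,"wy":0,"wz":0,"claw":0.05},{"dx":0,"dy":0,"dz":0.001,"wx":0,"wy":0,"wz":0,"claw":0.05},{"dx":0,"dy":0,"dz":0.007,"wx":0,"wy":0,"wz":0,"claw":0.05},{"dx":0,"dy":0,"dz":0.007,"wx":0,"wy":0,"wz":0,"claw":0.05}]' | grep -E "tcp|wr"
python3 -m creep '[{"dx":0,"dy":0,"dz":0,"wx":0,"wy":0,"wz":0,"claw":0.02},{"dx":0,"dy":0,"dz":0,"wx":0,"wy":0,"wz":0,"claw":0.02},{"dx":0,"dy":0,"dz":0,"wx":0,"wy":0,"wz":0,"claw":0.02},{"dx":0,"dy":0,"dz":0,"wx":0,"wy":0,"wz":0,"claw":0.02}]'
```

```text
[0.60832784 0.07703742 0.05      ] [0.60266126 0.07416234 0.05      ] [0.60573536 0.0707414  0.03720844]
tcp_pos: [0.6023, 0.0707, 0.0259]
wrist_force: [0.2, 0.2, -0.6]
clock: 9.15
tcp_pos: [0.6053, 0.0707, 0.0286]
orientation: [2.307, 2.13, 0.003]
wrist_force: [3.4, -1.0, -2.3]
gripper_width: 0.286
gripper_force: 58.9
```

```bash
python3 -m creep '[{"dx":0,"dy":0,"dz":-0.02,"wx":0,"wy":0,"wz":0,"claw":0.02},{"dx":0,"dy":0,"dz":-0.04,"wx":0,"wy":0,"wz":0,"claw":0.02},{"dx":0,"dy":0,"dz":-0.06,"wx":0,"wy":0,"wz":0,"claw":0.02},{"dx":0,"dy":0,"dz":-0.06,"wx":0,"wy":0,"wz":0,"claw":0.02},{"dx":0,"dy":0,"dz":-0.06,"wx":0,"wy":0,"wz":0,"claw":0.02}]'
python3 - <<'E'
from h import *
s=capture("side")
a=cv2.resize(s[150:270,215:325],None,fx=5,fy=5,interpolation=cv2.INTER_CUBIC)
cv2.imwrite("pics/i.png",a[:,:,::-1])
E
```

```text
clock: 9.65
tcp_pos: [0.604, 0.0708, 0.0882]
orientation: [-2.308, -2.131, 0.0]
wrist_force: [-0.9, 0.8, -0.8]
gripper_width: 0.284
gripper_force: 60.4
```

View pics/i.png

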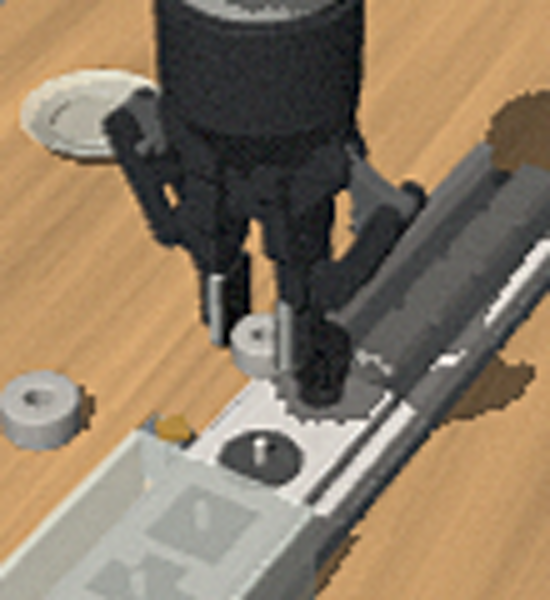

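Run:
```python
from h import *
B=lambda u,v:(215+u/5-.4,150+v/5-.4)
print("tipmid",ray("side",B(250,357),.102),"gauge",ray("side",B(262,335),.110), "pin foot",ray("side",B(260,458),.036),"pintip",ray("side",B(260,438),.049))
t=capture("top")
find("side",pinpoint,"gauge");find("side",pinpoint,"pin_disc");find("side",pinpoint,"load_place");find("side",pinpoint,"knob_grip");find("top",pinpoint,"tray_in");find("top",pinpoint,"pin_disc")
print(observe()["qpos"].round(2))
go([.5,.391,.12])
```

```text
tipmid [0.60366693 0.07979322 0.102     ] gauge [0.60130114 0.07367738 0.11      ] pin foot [0.60496737 0.07008762 0.036     ] pintip [0.60430052 0.07106664 0.049     ]
side call gauge 0.72 [ 7.221e-01  6.710e-02 -5.000e-04] [222. 236.]
side call gauge 0.72 [ 0.4962  0.1208 -0.    ] [303. 286.]
side call gauge 0.44 [0.6062 0.0671 0.092 ] [266. 221.]
side call pin_disc 0.87 [0.6078 0.0691 0.0388] [266. 240.]
side call pin_disc 0.75 [ 0.6534  0.3957 -0.0009] [151. 368.]
side call pin_disc 0.69 [0.6058 0.0693 0.0943] [266. 221.]
side call load_place 0.85 [0.6065 0.0706 0.0322] [266. 242.]
side call knob_grip 0.64 [0.602  0.0168 0.0558] [279. 220.]
top call tray_in 0.56 [0.5046 0.39   0.0034] [159. 248.]
top call tray_in 0.56 [0.606  0.0693 0.0299] [266. 211.]
top call pin_disc 0.64 [0.6097 0.0668 0.0306] [267. 210.]
[ 0.04  0.43  1.76 -0.    0.95  0.12]
tcp [0.6037 0.0707 0.0874] d [ 0.311  -0.129  -0.0325] z [-0.001 -0.    -1.   ] F [ 0.   0.5 -1.3] w 0.288
```

```bash
python3 -m creep '[{"dx":0.311,"dy":-0.129,"dz":0,"wx":0,"wy":0,"wz":0,"claw":0.02},{"dx":0.311,"dy":-0.129,"dz":0,"wx":0,"wy":0,"wz":0,"claw":0.02},{"dx":0.311,"dy":-0.129,"dz":0,"wx":0,"wy":0,"wz":0,"claw":0.02},{"dx":0.311,"dy":-0.129,"dz":0,"wx":0,"wy":0,"wz":0,"claw":0.02},{"dx":0.311,"dy":-0.129,"dz":0,"wx":0,"wy":0,"wz":0,"claw":0.02},{"dx":0.311,"dy":-0.129,"dz":0,"wx":0,"wy":0,"wz":0,"claw":0.02},{"dx":0.311,"dy":-0.129,"dz":0,"wx":0,"wy":0,"wz":0,"claw":0.02},{"dx":0.311,"dy":-0.129,"dz":0,"wx":0,"wy":0,"wz":0,"claw":0.02},{"dx":0.311,"dy":-0.129,"dz":0,"wx":0,"wy":0,"wz":0,"claw":0.02}]'
python3 - <<'E'
from h import *
go([.5,.391,.006])
E
```

```text
clock: 10.95
tcp_pos: [0.4999, 0.3916, 0.0878]
orientation: [2.306, 2.133, -0.001]
wrist_force: [0.3, 0.3, -0.7]
gripper_width: 0.285
gripper_force: 60.4
tcp [0.4999 0.3916 0.0878] d [-0.0006  0.0002  0.0818] z [-0.    -0.001 -1.   ] F [ 0.3  0.3 -0.7] w 0.285
```

```bash
python3 -m creep '[{"dx":0,"dy":0,"dz":0.04,"wx":0,"wy":0,"wz":0,"claw":0.02},{"dx":0,"dy":0,"dz":0.08,"wx":0,"wy":0,"wz":0,"claw":0.02},{"dx":0,"dy":0,"dz":0.08,"wx":0,"wy":0,"wz":0,"claw":0.02},{"dx":0,"dy":0,"dz":0.08,"wx":0,"wy":0,"wz":0,"claw":0.02},{"dx":0,"dy":0,"dz":0.08,"wx":0,"wy":0,"wz":0,"claw":0.042},{"dx":0,"dy":0,"dz":0.08,"wx":0,"wy":0,"wz":0,"claw":0.042},{"dx":0,"dy":0,"dz":0.08,"wx":0,"wy":0,"wz":0,"claw":0.042},{"dx":0,"dy":0,"dz":0.08,"wx":0,"wy":0,"wz":0,"claw":0.042},{"dx":0,"dy":0,"dz":0.04,"wx":0,"wy":0,"wz":0,"claw":0.042},{"dx":0,"dy":0,"dz":0,"wx":0,"wy":0,"wz":0,"claw":0.042},{"dx":0,"dy":0,"dz":0,"wx":0,"wy":0,"wz":0,"claw":0.042}]'
python3 - <<'E'
from h import *
s=capture("side")
for l in("gauge","disc"): find("side",pinpoint,l)
go([.442,.1975,.06])
E
```

```text
clock: 12.05
tcp_pos: [0.5053, 0.3945, 0.0956]
orientation: [2.307, 2.13, 0.021]
wrist_force: [1.4, 0.2, 0.6]
gripper_width: 0.491
gripper_force: 0.0
side call gauge 0.72 [0.5053 0.3898 0.0035] [228. 403.]
side call gauge 0.57 [ 0.4994  0.1196 -0.0026] [301. 286.]
side call disc 0.59 [6.534e-01 3.977e-01 5.000e-04] [151. 369.]
side call disc 0.55 [ 0.4394  0.1988 -0.0024] [313. 327.]
side call disc 0.42 [0.5055 0.3922 0.0038] [227. 404.]
tcp [0.5004 0.3911 0.0886] d [-0.1977 -0.0428  0.0285] z [ 0.001  0.    -1.   ] F [-0.5 -0.8  0.1] w 0.492
```

```bash
python3 -m creep '[{"dx":-0.197,"dy":-0.043,"dz":0,"wx":0,"wy":0,"wz":0,"claw":0.055},{"dx":-0.197,"dy":-0.043,"dz":0,"wx":0,"wy":0,"wz":0,"claw":0.055},{"dx":-0.197,"dy":-0.043,"dz":0,"wx":0,"wy":0,"wz":0,"claw":0.055},{"dx":-0.197,"dy":-0.043,"dz":0,"wx":0,"wy":0,"wz":0,"claw":0.055},{"dx":-0.197,"dy":-0.043,"dz":0.04,"wx":0,"wy":0,"wz":0,"claw":0.055},{"dx":-0.197,"dy":-0.043,"dz":0.07,"wx":0,"wy":0,"wz":0,"claw":0.055},{"dx":-0.197,"dy":-0.043,"dz":0.07,"wx":0,"wy":0,"wz":0,"claw":0.055},{"dx":-0.197,"dy":-0.043,"dz":0.07,"wx":0,"wy":0,"wz":0,"claw":0.055}]'
python3 - <<'E'
from h import *
go([.442,.198,-.013])
E
```

```text
clock: 13.0
tcp_pos: [0.4404, 0.1976, 0.017]
orientation: [-2.307, -2.13, 0.006]
wrist_force: [0.2, -0.6, 0.4]
gripper_width: 0.645
gripper_force: 0.0
tcp [0.4404 0.1976 0.017 ] d [0.0005 0.0017 0.03  ] z [-0.004 -0.001 -1.   ] F [ 0.2 -0.6  0.4] w 0.645
```

```bash
python3 -m creep '[{"dx":0.0005,"dy":0.0015,"dz":0.024,"wx":0,"wy":0,"wz":0,"claw":0.055},{"dx":0.0005,"dy":0.0015,"dz":0.024,"wx":0,"wy":0,"wz":0,"claw":0.055},{"dx":0.0005,"dy":0.0015,"dz":0.0275,"wx":0,"wy":0,"wz":0,"claw":0.055},{"dx":0.0005,"dy":0.0015,"dz":0.0275,"wx":0,"wy":0,"wz":0,"claw":0.055}]'; python3 -m creep '[{"dx":0,"dy":0,"dz":0,"wx":0,"wy":0,"wz":0,"claw":0.02},{"dx":0,"dy":0,"dz":0,"wx":0,"wy":0,"wz":0,"claw":0.02},{"dx":0,"dy":0,"dz":0,"wx":0,"wy":0,"wz":0,"claw":0.02},{"dx":0,"dy":0,"dz":0,"wx":0,"wy":0,"wz":0,"claw":0.02},{"dx":0,"dy":0,"dz":0,"wx":0,"wy":0,"wz":0,"claw":0.02}]'
```

```text
clock: 13.4
tcp_pos: [0.4441, 0.199, -0.0085]
orientation: [2.308, 2.131, 0.002]
wrist_force: [0.1, -0.4, 0.0]
gripper_width: 0.642
gripper_force: 0.0
clock: 13.9
tcp_pos: [0.4442, 0.1989, -0.0078]
orientation: [2.308, 2.131, 0.002]
wrist_force: [-2.6, -0.9, 8.0]
gripper_width: 0.329
gripper_force: 58.6
```

```bash
python3 -m creep '[{"dx":0,"dy":0,"dz":-0.02,"wx":0,"wy":0,"wz":0,"claw":0.02},{"dx":0,"dy":0,"dz":-0.05,"wx":0,"wy":0,"wz":0,"claw":0.02},{"dx":0,"dy":0,"dz":-0.09,"wx":0,"wy":0,"wz":0,"claw":0.02},{"dx":0,"dy":0,"dz":-0.09,"wx":0,"wy":0,"wz":0,"claw":0.02},{"dx":0,"dy":0,"dz":-0.09,"wx":0,"wy":0,"wz":0,"claw":0.02}]'
python3 - <<'E'
from h import *
s=capture("side");t=capture("top")
z=lambda m:cv2.resize(m,None,fx=4.5,fy=4.5,interpolation=cv2.INTER_CUBIC)
a=np.hstack([z(s[230:350,262:350]),z(t[220:340,190:278])])
cv2.imwrite("pics/j.png",a[:,:,::-1])
for l in("disc","knob_grip","square"):find("side",pinpoint,l)
s=observe();p=s["tcp_pos"];print(p,s["gripper_width"])
for dz in(0,.014,.02):print(dz,(px("side",p+[0,0,dz])-[262,230])*4.5)
E
```

```text
clock: 14.4
tcp_pos: [0.4445, 0.1989, 0.0821]
orientation: [2.307, 2.13, 0.005]
wrist_force: [-0.8, 0.3, -1.1]
gripper_width: 0.335
gripper_force: 47.5
side call disc 0.58 [0.4405 0.1978 0.0862] [317. 297.]
side call knob_grip 0.64 [0.6016 0.0185 0.0529] [279. 222.]
side call square 0.42 [ 0.436   0.0573 -0.002 ] [341. 276.]
[0.4420506  0.19801205 0.07914196] 0.3257149534948629
0 [240.06786013 311.23036868]
0.014 [242.62273902 288.21261175]
0.02 [243.73875484 278.15805255]
```

View pics/j.png

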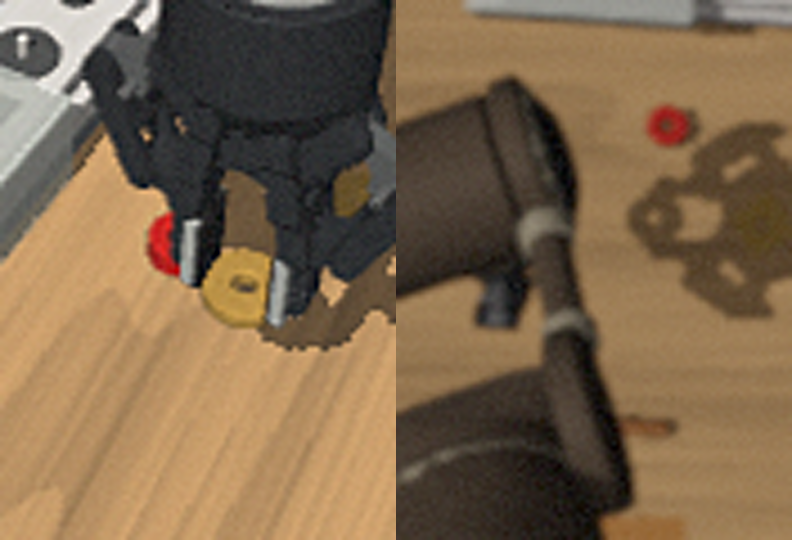

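Left half: the disc is held between the pads, hole at crop (245,285). That is within 1 mm of where the reported TCP projects, so the grip is centred. Next I hover over the disc pin.

```bash
cat >> h.py <<'E'
def tcp(n=3):
    a=[]
    for _ in range(n): capture("side");s=observe();a.append(s["tcp_pos"])
    s=observe();print("tcp",np.round(np.mean(a,0),4),"F",np.round(s["wrist_force"],1),"w",round(s["gripper_width"],3),"gf",round(s["gripper_force"],1),"t",s["clock"]);return np.mean(a,0)
def go2(p,yaw):
    t=tcp();M=R.from_rotvec(observe()["orientation"]).as_matrix();print("d",np.round(M.T@(np.array(p)-t),4))
    a=np.arctan2(M[1,1],M[0,1]);print("wz",round((a-yaw+np.pi/2)%np.pi-np.pi/2,3))
E
python3 -c "
from h import *
go2([.6052,.0695,.085],-.08)"
```

```text
tcp [0.4425 0.1981 0.0794] F [-0.1  0.8 -0.7] w 0.325 gf 59.1 t 14.8
d [-0.1152  0.1725 -0.0058]
wz 0.0
```

```bash
python3 -m creep '[{"dx":-0.1152,"dy":0.1725,"dz":-0.01,"wx":0,"wy":0,"wz":0,"claw":0.02},{"dx":-0.1152,"dy":0.1725,"dz":-0.01,"wx":0,"wy":0,"wz":0,"claw":0.02},{"dx":-0.1152,"dy":0.1725,"dz":-0.01,"wx":0,"wy":0,"wz":0,"claw":0.02},{"dx":-0.1152,"dy":0.1725,"dz":-0.01,"wx":0,"wy":0,"wz":0,"claw":0.02},{"dx":-0.1152,"dy":0.1725,"dz":-0.01,"wx":0,"wy":0,"wz":0,"claw":0.02},{"dx":-0.1152,"dy":0.1725,"dz":-0.01,"wx":0,"wy":0,"wz":0,"claw":0.02},{"dx":-0.1152,"dy":0.1725,"dz":0.02,"wx":0,"wy":0,"wz":0,"claw":0.02},{"dx":-0.1152,"dy":0.1725,"dz":0.02,"wx":0,"wy":0,"wz":0,"claw":0.02},{"dx":-0.1152,"dy":0.1725,"dz":0.02,"wx":0,"wy":0,"wz":0,"claw":0.02}]'
python3 - <<'E'
from h import *
t=tcp()
s=capture("side");a=cv2.resize(s[190:270,230:310],None,fx=7,fy=7,interpolation=cv2.INTER_CUBIC)
cv2.imwrite("pics/k.png",a[:,:,::-1])
P=lambda p:np.round((px("side",p)-[230,190])*7+3)
print("hole top",P(t+[0,0,.016]),"pin tip",P([.6052,.0695,.049]))
find("side",pinpoint,"disc");find("side",pinpoint,"pin_disc")
E
```

```text
clock: 15.7
tcp_pos: [0.6033, 0.0709, 0.0593]
orientation: [-2.305, -2.13, 0.006]
wrist_force: [0.8, -0.2, 0.5]
gripper_width: 0.327
gripper_force: 59.3
tcp [0.6057 0.0708 0.0612] F [ 1.   0.4 -0.7] w 0.326 gf 59.3 t 15.85
hole top [255. 263.] pin tip [259. 329.]
side call disc 0.6 [0.6017 0.0687 0.0656] [268. 231.]
side call disc 0.34 [ 4.293e-01 -8.870e-02  4.000e-04] [365. 234.]
side call pin_disc 0.9 [0.6059 0.0701 0.0382] [266. 240.]
```

View pics/k.png

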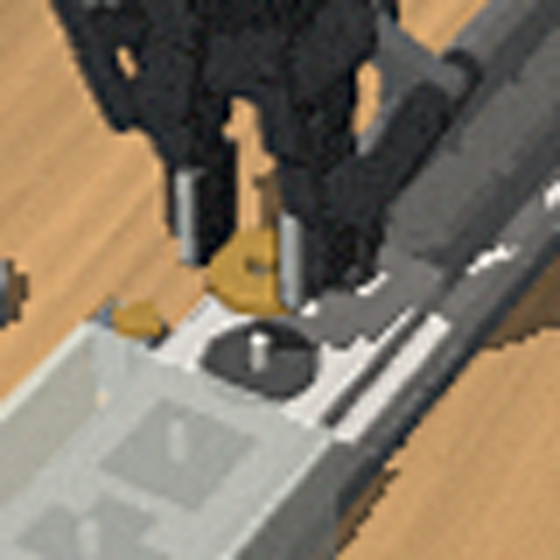

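The disc hole is at (260,267) and the pin tip at about (260,336). Next I work out the relative correction.

Run:
```python
from h import *
B=lambda u,v:(230+(u-3)/7,190+(v-3)/7)
h=ray("side",B(260,267),.0772);p=ray("side",B(260,335),.049);f=ray("side",B(261,361),.036)
print("hole",h,"pin",p,"inlay",f)
t=tcp();off=(h-t)[:2];print("off",off)
p=(np.array(p[:2])+f[:2])/2
g=p-off
go2([g[0],g[1],.047],-.08);print(g)
```

```text
hole [0.60335822 0.07172077 0.0772    ] pin [0.60375651 0.07157943 0.049     ] inlay [0.60455603 0.06968175 0.036     ]
tcp [0.6067 0.07   0.0615] F [-0.3 -0.  -0.6] w 0.325 gf 59.3 t 16.15
off [-0.00330158  0.00167878]
tcp [0.6064 0.0699 0.0609] F [ 0.6  0.9 -0.4] w 0.326 gf 59.3 t 16.3
d [-0.0008  0.0012  0.0139]
wz -0.0
[0.60745785 0.06895181]
```

```bash
python3 -m creep '[{"dx":-0.0008,"dy":0.0008,"dz":0.014,"wx":0,"wy":0,"wz":0,"claw":0.02},{"dx":-0.0008,"dy":0.0008,"dz":0.018,"wx":0,"wy":0,"wz":0,"claw":0.02},{"dx":-0.0008,"dy":0.0008,"dz":0.022,"wx":0,"wy":0,"wz":0,"claw":0.02},{"dx":-0.0008,"dy":0.0008,"dz":0.022,"wx":0,"wy":0,"wz":0,"claw":0.02}]'
python3 -c "
from h import *
tcp()"
```

```text
clock: 16.7
tcp_pos: [0.6064, 0.0693, 0.0374]
orientation: [-2.308, -2.13, 0.001]
wrist_force: [0.2, 0.7, -2.1]
gripper_width: 0.326
gripper_force: 59.2
tcp [0.6066 0.0692 0.0381] F [ 0.1  1.5 -1.4] w 0.325 gf 59.2 t 16.85
```

```bash
for i in 1 2 3; do python3 -m creep '[{"dx":0,"dy":0,"dz":0.003,"wx":0,"wy":0,"wz":0,"claw":0.02},{"dx":0,"dy":0,"dz":0.003,"wx":0,"wy":0,"wz":0,"claw":0.02}]'|grep -E "tcp|wrist"; done
python3 -c "
from h import *
tcp()"
```

```text
tcp_pos: [0.6069, 0.0692, 0.0355]
wrist_force: [0.0, 1.5, -1.7]
tcp_pos: [0.6068, 0.0691, 0.0324]
wrist_force: [-0.0, 1.7, -0.8]
tcp_pos: [0.6068, 0.0691, 0.0293]
wrist_force: [-0.4, 2.7, -0.7]
tcp [0.6068 0.0691 0.0294] F [-0.1  2.5 -2.5] w 0.325 gf 59.2 t 17.6
```

```bash
python3 -m creep '[{"dx":0.0007,"dy":0,"dz":0.001,"wx":0,"wy":0,"wz":0,"claw":0.02},{"dx":0.0007,"dy":0,"dz":0.002,"wx":0,"wy":0,"wz":0,"claw":0.02},{"dx":0.0007,"dy":0,"dz":0.002,"wx":0,"wy":0,"wz":0,"claw":0.02}]'|grep -E "tcp|wrist"; python3 -m creep '[{"dx":0,"dy":0,"dz":0,"wx":0,"wy":0,"wz":0,"claw":0.05},{"dx":0,"dy":0,"dz":0,"wx":0,"wy":0,"wz":0,"claw":0.05},{"dx":0,"dy":0,"dz":0,"wx":0,"wy":0,"wz":0,"claw":0.05},{"dx":0,"dy":0,"dz":-0.03,"wx":0,"wy":0,"wz":0,"claw":0.05},{"dx":0,"dy":0,"dz":-0.07,"wx":0,"wy":0,"wz":0,"claw":0.05},{"dx":0,"dy":0,"dz":-0.07,"wx":0,"wy":0,"wz":0,"claw":0.05},{"dx":0,"dy":0,"dz":-0.07,"wx":0,"wy":0,"wz":0,"claw":0.05}]'|grep -E "tcp|wrist"
python3 - <<'E'
from h import *
capture("side")
for l in("disc","pin_disc","knob_grip","load_place"):find("side",pinpoint,l)
go2([.6018,.0185,.08],-.08)
E
```

```text
tcp_pos: [0.607, 0.0694, 0.0283]
wrist_force: [-2.3, -0.1, 5.8]
tcp_pos: [0.6082, 0.0697, 0.099]
wrist_force: [-0.6, -0.1, 0.0]
side call pin_disc 0.84 [0.6041 0.0691 0.0383] [267. 240.]
side call knob_grip 0.66 [0.6029 0.0193 0.0556] [278. 221.]
side call knob_grip 0.47 [0.6033 0.0675 0.0358] [268. 241.]
side call load_place 0.82 [0.605  0.0706 0.0321] [267. 243.]
tcp [0.606  0.0697 0.0963] F [-0.4  0.1 -0.2] w 0.587 gf 0.0 t 19.0
d [-0.0513 -0.0001  0.0163]
wz -0.0
```

```bash
python3 -m creep '[{"dx":-0.05,"dy":0,"dz":0,"wx":0,"wy":0,"wz":0,"claw":0.05},{"dx":-0.05,"dy":0,"dz":0,"wx":0,"wy":0,"wz":0,"claw":0.05},{"dx":-0.05,"dy":0,"dz":0.03,"wx":0,"wy":0,"wz":0,"claw":0.05},{"dx":-0.05,"dy":0,"dz":0.054,"wx":0,"wy":0,"wz":0,"claw":0.05},{"dx":-0.05,"dy":0,"dz":0.054,"wx":0,"wy":0,"wz":0,"claw":0.05},{"dx":-0.05,"dy":0,"dz":0.054,"wx":0,"wy":0,"wz":0,"claw":0.05}]'|grep -E "tcp|wrist"; python3 -m creep '[{"dx":0,"dy":0,"dz":0,"wx":0,"wy":0,"wz":0,"claw":0.015},{"dx":0,"dy":0,"dz":0,"wx":0,"wy":0,"wz":0,"claw":0.015},{"dx":0,"dy":0,"dz":0,"wx":0,"wy":0,"wz":0,"claw":0.015},{"dx":0,"dy":0,"dz":0,"wx":0,"wy":0,"wz":0,"claw":0.015},{"dx":0,"dy":0,"dz":0,"wx":0,"wy":0,"wz":0,"claw":0.015}]'
python3 -c "
from h import *
tcp()"
```

```text
tcp_pos: [0.6024, 0.0201, 0.0431]
wrist_force: [-0.1, 0.4, 0.1]
clock: 20.1
tcp_pos: [0.6031, 0.0202, 0.0456]
orientation: [-2.308, -2.131, -0.0]
wrist_force: [-4.9, -0.4, 5.8]
gripper_width: 0.26
gripper_force: 58.6
tcp [0.6032 0.0202 0.0456] F [-3.8 -0.9  4.7] w 0.26 gf 58.6 t 20.25
```

```bash
python3 -m creep '[{"dx":0,"dy":0,"dz":-0.004,"wx":0,"wy":0,"wz":0,"claw":0.015},{"dx":0,"dy":0,"dz":-0.008,"wx":0,"wy":0,"wz":0,"claw":0.015},{"dx":0,"dy":0,"dz":-0.011,"wx":0,"wy":0,"wz":0,"claw":0.015},{"dx":0,"dy":0,"dz":-0.014,"wx":0,"wy":0,"wz":0,"claw":0.015},{"dx":0,"dy":0,"dz":-0.014,"wx":0,"wy":0,"wz":0,"claw":0.015}]'
python3 -c "
from h import *
tcp()"
```

```text
clock: 20.75
tcp_pos: [0.6031, 0.0201, 0.0576]
orientation: [-2.309, -2.131, -0.001]
wrist_force: [0.3, 0.6, -6.5]
gripper_width: 0.256
gripper_force: 59.9
tcp [0.603  0.02   0.0574] F [ 1.4  1.  -5.8] w 0.251 gf 59.9 t 20.9
```

```bash
python3 -m creep '[{"dx":-0.006,"dy":0,"dz":0.001,"wx":0,"wy":0,"wz":0,"claw":0.015},{"dx":-0.012,"dy":0,"dz":0.001,"wx":0,"wy":0,"wz":0,"claw":0.015},{"dx":-0.018,"dy":0,"dz":0.001,"wx":0,"wy":0,"wz":0,"claw":0.015},{"dx":-0.024,"dy":0,"dz":0.001,"wx":0,"wy":0,"wz":0,"claw":0.015},{"dx":-0.03,"dy":0,"dz":0.001,"wx":0,"wy":0,"wz":0,"claw":0.015},{"dx":-0.036,"dy":0,"dz":0.001,"wx":0,"wy":0,"wz":0,"claw":0.015},{"dx":-0.041,"dy":0,"dz":0.001,"wx":0,"wy":0,"wz":0,"claw":0.015},{"dx":-0.045,"dy":0,"dz":0.001,"wx":0,"wy":0,"wz":0,"claw":0.015},{"dx":-0.045,"dy":0,"dz":0.001,"wx":0,"wy":0,"wz":0,"claw":0.015}]'
python3 -c "
from h import *
tcp()"
```

```text
clock: 21.8
tcp_pos: [0.5992, -0.0261, 0.0566]
orientation: [2.308, 2.13, -0.002]
wrist_force: [0.3, -1.5, -6.1]
gripper_width: 0.262
gripper_force: 59.9
tcp [ 0.5992 -0.0259  0.0566] F [ 0.9 -1.7 -6.1] w 0.257 gf 59.9 t 21.95
```

```bash
python3 -m creep '[{"dx":0.001,"dy":0,"dz":0.002,"wx":0,"wy":0,"wz":0,"claw":0.015},{"dx":0.001,"dy":0,"dz":0.005,"wx":0,"wy":0,"wz":0,"claw":0.015},{"dx":0.001,"dy":0,"dz":0.008,"wx":0,"wy":0,"wz":0,"claw":0.015},{"dx":0.001,"dy":0,"dz":0.012,"wx":0,"wy":0,"wz":0,"claw":0.015},{"dx":0.001,"dy":0,"dz":0.012,"wx":0,"wy":0,"wz":0,"claw":0.015}]'
python3 -c "
from h import *
tcp()"
```

```text
clock: 22.45
tcp_pos: [0.5995, -0.0239, 0.0457]
orientation: [-2.308, -2.131, 0.001]
wrist_force: [-3.1, -0.1, 2.4]
gripper_width: 0.26
gripper_force: 60.8
tcp [ 0.5995 -0.0239  0.0457] F [-4.3 -0.7  5.2] w 0.257 gf 61.0 t 22.6
```

```bash
python3 -m creep '[{"dx":0,"dy":0,"dz":0,"wx":0,"wy":0,"wz":0,"claw":0.05},{"dx":0,"dy":0,"dz":0,"wx":0,"wy":0,"wz":0,"claw":0.05},{"dx":0,"dy":0,"dz":0,"wx":0,"wy":0,"wz":0,"claw":0.05},{"dx":0,"dy":0,"dz":-0.04,"wx":0,"wy":0,"wz":0,"claw":0.05},{"dx":0,"dy":0,"dz":-0.08,"wx":0,"wy":0,"wz":0,"claw":0.05},{"dx":0,"dy":0,"dz":-0.08,"wx":0,"wy":0,"wz":0,"claw":0.05}]' | grep tcp
cat >> h.py <<'E'
def brass(c="side",lo=60,hi=700):
    im=capture(c);hsv=cv2.cvtColor(im,cv2.COLOR_RGB2HSV);lab=cv2.cvtColor(im,cv2.COLOR_RGB2LAB)
    return im,hsv,lab
def top_fit(l,near=None):
    "side-camera mask of l -> world polygon at top face -> minAreaRect"
    capture("side")
    for q in trace("side",l)[:3]:
        if q["score"]<.25: continue
        m=q["mask"].astype(np.uint8);cs=max(cv2.findContours(m,0,1)[0],key=cv2.contourArea)
        W=np.array([ray("side",p[0],.004)[:2] for p in cs]).astype(np.float32)*1000
        r=cv2.minAreaRect(W);M=cv2.moments(m,True);u=(M["m10"]/M["m00"],M["m01"]/M["m00"])
        print(l,round(q["score"],2),"px",np.round(u,1),"cen",np.round(ray("side",u,.005)[:2],4),"rect",np.round(r[0],1),np.round(r[1],1),round(r[2],1))
E
python3 - <<'E'
from h import *
s=capture("side")
for l in("disc","square","cross","bar","knob_grip","pin_square"):find("side",pinpoint,l)
top_fit("square")
T=lambda u,v,f:cv2.resize(s[v-22:v+22,u-22:u+22],None,fx=f,fy=f,interpolation=cv2.INTER_CUBIC)
a=np.hstack([cv2.resize(s[190:270,230:310],(390,390),interpolation=cv2.INTER_CUBIC),cv2.resize(s[255:295,322:362],(390,390),interpolation=cv2.INTER_CUBIC)])
cv2.imwrite("pics/l.png",a[:,:,::-1]); tcp()
E
```

```text
tcp_pos: [0.6053, -0.0244, 0.1313]
side call square 0.47 [ 0.434   0.0573 -0.0038] [342. 277.]
side call cross 0.49 [ 4.289e-01 -9.320e-02  1.000e-04] [365. 233.]
side call bar 0.56 [0.6081 0.118  0.0368] [254. 255.]
side call bar 0.55 [ 0.4166 -0.1692 -0.0028] [379. 216.]
side call knob_grip 0.49 [ 0.601  -0.0274  0.0562] [288. 209.]
side call pin_square 0.72 [0.6061 0.0658 0.0351] [267. 240.]
square 0.53 px [342.1 275.4] cen [0.4327 0.0612] rect [433.5  59.1] [32.4 38.3] 27.6
tcp [ 0.599  -0.0239  0.1238] F [-0.2 -0.1 -1.3] w 0.587 gf 0.0 t 23.8
```

View pics/l.png

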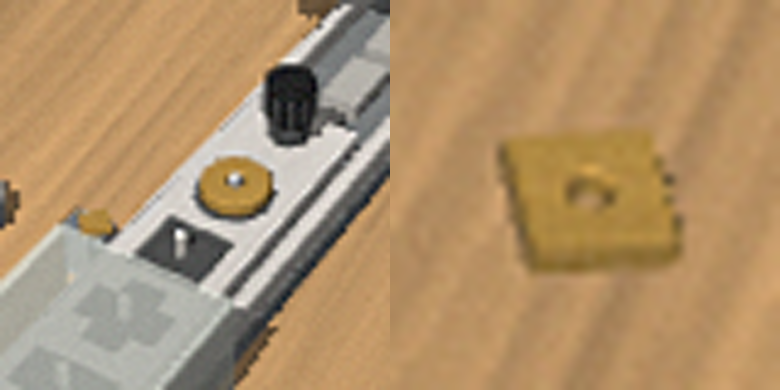

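Disc lies flat with the pin tip showing, and the square inlay and pin stand at the pointer. The square's top corners are at about (507,140), (648,131), (678,245) and (530,262), and its hole is at (590,188). The bar has been knocked aside and will be re-measured later.

Run:
```python
from h import *
C=[np.array(ray("side",(322+(u-390)/9.75-.45,255+v/9.75-.45),.008)[:2]) for u,v in((505,140),(648,131),(679,247),(531,263))]
h=ray("side",(322+200/9.75-.45,255+188/9.75-.45),.008)
for i in range(4):
    d=C[(i+1)%4]-C[i];print(np.degrees(np.arctan2(d[1],d[0]))%90,np.linalg.norm(d))
print("cen",np.mean(C,0),"hole",h)
p=h[:2]+[.003,-.0015]
go2([p[0],p[1],.05],np.radians(31))
```

```text
31.463919809375852 0.031451147011724044
30.326543015147223 0.032558773942614035
34.461457418299844 0.03199373680253195
29.547661748565623 0.03424455944809568
cen [0.43295399 0.06141176] hole [0.4336789  0.05979772 0.008     ]
tcp [ 0.5994 -0.024   0.1244] F [-0.8 -0.4  0.2] w 0.589 gf 0.0 t 23.95
d [ 0.069  -0.1687  0.0744]
wz -0.621
```

```bash
python3 -m creep '[{"dx":0.0697,"dy":-0.169,"dz":0.0,"wx":0,"wy":0,"wz":-0.625,"claw":0.055},{"dx":0.0697,"dy":-0.169,"dz":0.0,"wx":0,"wy":0,"wz":-0.625,"claw":0.055},{"dx":0.0697,"dy":-0.169,"dz":0.0,"wx":0,"wy":0,"wz":-0.625,"claw":0.055},{"dx":0.0697,"dy":-0.169,"dz":0.03,"wx":0,"wy":0,"wz":-0.625,"claw":0.055},{"dx":0.0697,"dy":-0.169,"dz":0.07,"wx":0,"wy":0,"wz":-0.625,"claw":0.055},{"dx":0.0697,"dy":-0.169,"dz":0.09,"wx":0,"wy":0,"wz":-0.625,"claw":0.055},{"dx":0.0697,"dy":-0.169,"dz":0.09,"wx":0,"wy":0,"wz":-0.625,"claw":0.055},{"dx":0.0697,"dy":-0.169,"dz":0.09,"wx":0,"wy":0,"wz":-0.625,"claw":0.055},{"dx":0.0697,"dy":-0.169,"dz":0.09,"wx":0,"wy":0,"wz":-0.625,"claw":0.055}]' | grep tcp
python3 -c "
from h import *
go2([.4365,.059,-.0095],np.radians(31.2))"
```

```text
tcp_pos: [0.4384, 0.059, 0.036]
tcp [0.4384 0.0589 0.036 ] F [-0.1 -0.1 -0.3] w 0.647 gf 0.0 t 25.0
d [ 0.0011 -0.0017  0.0455]
wz 0.0
```

```bash
python3 -m creep '[{"dx":0.001,"dy":-0.0015,"dz":0.03,"wx":0,"wy":0,"wz":0,"claw":0.055},{"dx":0.001,"dy":-0.0015,"dz":0.044,"wx":0,"wy":0,"wz":0,"claw":0.055},{"dx":0.001,"dy":-0.0015,"dz":0.044,"wx":0,"wy":0,"wz":0,"claw":0.055},{"dx":0.001,"dy":-0.0015,"dz":0.0447,"wx":0,"wy":0,"wz":0,"claw":0.055},{"dx":0.001,"dy":-0.0015,"dz":0.0447,"wx":0,"wy":0,"wz":0,"claw":0.02},{"dx":0.001,"dy":-0.0015,"dz":0.0447,"wx":0,"wy":0,"wz":0,"claw":0.02},{"dx":0.001,"dy":-0.0015,"dz":0.0447,"wx":0,"wy":0,"wz":0,"claw":0.02},{"dx":0.001,"dy":-0.0015,"dz":0.0447,"wx":0,"wy":0,"wz":0,"claw":0.02},{"dx":0.001,"dy":-0.0015,"dz":0.0447,"wx":0,"wy":0,"wz":0,"claw":0.02}]'
python3 -c "
from h import *
tcp()"
```

```text
clock: 25.9
tcp_pos: [0.4361, 0.0591, -0.0086]
orientation: [1.54, 2.736, 0.002]
wrist_force: [-1.5, -0.1, 5.7]
gripper_width: 0.337
gripper_force: 58.8
tcp [ 0.436   0.0591 -0.0086] F [-1.1  0.2  5.5] w 0.333 gf 58.8 t 26.05
```

```bash
python3 -m creep '[{"dx":0,"dy":0,"dz":-0.03,"wx":0,"wy":0,"wz":0,"claw":0.02},{"dx":0,"dy":0,"dz":-0.07,"wx":0,"wy":0,"wz":0,"claw":0.02},{"dx":0,"dy":0,"dz":-0.095,"wx":0,"wy":0,"wz":0,"claw":0.02},{"dx":0,"dy":0,"dz":-0.095,"wx":0,"wy":0,"wz":0,"claw":0.02},{"dx":0,"dy":0,"dz":-0.095,"wx":0,"wy":0,"wz":0,"claw":0.02}]'|grep -E "tcp|grip"
python3 -c "
from h import *
go2([.6066,.0698,.084],-.08)"
```

```text
tcp_pos: [0.4353, 0.0591, 0.0857]
gripper_width: 0.338
gripper_force: 59.3
tcp [0.4336 0.059  0.0841] F [ 0.1 -0.1 -1.8] w 0.335 gf 59.3 t 26.7
d [-0.0805  0.1535 -0.0005]
wz 0.625
```

```bash
python3 -m creep '[{"dx":-0.0805,"dy":0.1535,"dz":0,"wx":0,"wy":0,"wz":0.625,"claw":0.02},{"dx":-0.0805,"dy":0.1535,"dz":0,"wx":0,"wy":0,"wz":0.625,"claw":0.02},{"dx":-0.0805,"dy":0.1535,"dz":0,"wx":0,"wy":0,"wz":0.625,"claw":0.02},{"dx":-0.0805,"dy":0.1535,"dz":0,"wx":0,"wy":0,"wz":0.625,"claw":0.02},{"dx":-0.0805,"dy":0.1535,"dz":0,"wx":0,"wy":0,"wz":0.625,"claw":0.02},{"dx":-0.0805,"dy":0.1535,"dz":0.02,"wx":0,"wy":0,"wz":0.625,"claw":0.02},{"dx":-0.0805,"dy":0.1535,"dz":0.025,"wx":0,"wy":0,"wz":0.625,"claw":0.02},{"dx":-0.0805,"dy":0.1535,"dz":0.025,"wx":0,"wy":0,"wz":0.625,"claw":0.02}]'|grep -E "tcp|grip"
cat >> h.py <<'E'
def dark(c,p,r=4,show=True,up=6,bright=False):
    "subpixel centre of dark (bright) blob near the projection of world point p"
    im=cv2.cvtColor(capture(c),cv2.COLOR_RGB2GRAY).astype(np.float32);u=px(c,p);i0,j0=int(round(u[0]))-r,int(round(u[1]))-r
    k=im[j0:j0+2*r+1,i0:i0+2*r+1]
    if show:print(np.int32(k))
    return k,(i0,j0)
E
python3 - <<'E'
from h import *
t=tcp()
print("pred hole",px("side",t+[-.0033,.0017,.0166]))
dark("side",t+[-.0033,.0017,.0166],7);print(px("side",[.6041,.0706,.049]))
M=R.from_rotvec(observe()["orientation"]).as_matrix();print(np.arctan2(M[1,1],M[0,1]))
E
```

```text
tcp_pos: [0.6042, 0.0697, 0.0572]
gripper_width: 0.338
gripper_force: 59.5
tcp [0.6065 0.0698 0.0593] F [ 0.7 -0.5 -0.2] w 0.335 gf 59.5 t 27.65
pred hole [266.83885204 228.11723467]
[[ 34  18  14  59  76 146 112  85  85  51 156 118  51  40  40]
 [ 22  23  16 105 140 145 141 129 108  53 152 163 115  54  33]
 [  4  18  71 145 148 146 146 148 149  70 144 165 119  61  36]
 [ 11  71 137 149 146 142 143 148 154  75 141 162 117  56  49]
 [ 34 139 154 143 139 143 141 145 151  73 140 164 119  63  41]
 [139 153 150 143 146 148 166 171 159  96 145 158 116  64  46]
 [150 145 141 151 114  97 126 130 139  94 148 158 115  65  45]
 [143 141 141 148  96  67 110 127 118  84 143 161 118  57  49]
 [139 137 140 142 139 120 129 135 141  95 145 160 117  64  40]
 [143 137 137 141 140 143 139 140 151  97 149 161 115  60  43]
 [131 137 140 145 139 140 137 142 145  90 149 162 115  63  46]
 [121 119 126 140 142 145 140 141 144  92 147 163 116  67  51]
 [112 117 121 126 131 138 145 146 149 119  96 161 118  84  64]
 [203 148 116 123 122 125 127 128 141 116  68  72 112 119  60]
 [219 223 212 131 104 127 125 127 134  87  56  91 109 120 109]]
[266.7855181  237.09437472]
-0.07978272270183916
```

Run:
```python
from h import *
z=.0593+.0166
h=ray("side",(266.0,227.8),z);d=ray("side",(266.7,227.7),.0612+.016)
t=np.array([.6065,.0698]);print("sq off",h[:2]-t,"disc off",d[:2]-[.6062,.0702])
print(h)
# place TCP so that hole sits where disc's hole sat
g=np.array([.6068,.0697])+(d[:2]-[.6062,.0702])-(h[:2]-t);print(g)
go2([g[0],g[1],.04],-.08)
find("side",pinpoint,"square")
```

```text
sq off [-0.0012623  0.001571 ] disc off [-0.00279477  0.00149514]
[0.6052377 0.071371  0.0759   ]
[0.60526753 0.06962414]
tcp [0.6082 0.0699 0.0608] F [0.2 0.2 0.1] w 0.338 gf 59.5 t 27.85
d [-0.0005 -0.003   0.0208]
wz 0.0
side call square 0.66 [0.6083 0.0678 0.0638] [266. 231.]
side call square 0.34 [0.6036 0.0723 0.0311] [267. 244.]
```

```bash
python3 -m creep '[{"dx":0,"dy":-0.001,"dz":0.012,"wx":0,"wy":0,"wz":0,"claw":0.02},{"dx":0,"dy":-0.001,"dz":0.018,"wx":0,"wy":0,"wz":0,"claw":0.02},{"dx":0,"dy":-0.001,"dz":0.021,"wx":0,"wy":0,"wz":0,"claw":0.02},{"dx":0,"dy":-0.001,"dz":0.021,"wx":0,"wy":0,"wz":0,"claw":0.02}]'|grep -E "tcp|wr"
python3 -c "
from h import *
tcp()"
python3 -m creep '[{"dx":0,"dy":0,"dz":0.003,"wx":0,"wy":0,"wz":0,"claw":0.02},{"dx":0,"dy":0,"dz":0.003,"wx":0,"wy":0,"wz":0,"claw":0.02}]'|grep -E "tcp|wr"
python3 -c "
from h import *
tcp()"
```

```text
tcp_pos: [0.6058, 0.0698, 0.0376]
wrist_force: [-1.1, 0.8, 0.0]
tcp [0.6066 0.0699 0.0386] F [ 0.6 -0.3 -1.1] w 0.339 gf 59.5 t 28.45
tcp_pos: [0.6067, 0.0699, 0.0358]
wrist_force: [-0.7, -0.1, -0.8]
tcp [0.6067 0.0699 0.0359] F [ 0.4 -0.1 -0.6] w 0.337 gf 59.5 t 28.8
```

```bash
for i in 1 2 ; do python3 -m creep '[{"dx":0,"dy":0,"dz":0.003,"wx":0,"wy":0,"wz":0,"claw":0.02},{"dx":0,"dy":0,"dz":0.003,"wx":0,"wy":0,"wz":0,"claw":0.02}]'|grep -E "tcp|wr";done;  python3 -m creep '[{"dx":0,"dy":0,"dz":0.0025,"wx":0,"wy":0,"wz":0,"claw":0.02},{"dx":0,"dy":0,"dz":0.0025,"wx":0,"wy":0,"wz":0,"claw":0.02}]'
python3 -c "
from h import *
tcp()"
```

```text
tcp_pos: [0.6064, 0.0699, 0.0325]
wrist_force: [0.2, -0.3, -1.3]
tcp_pos: [0.6063, 0.0699, 0.0294]
wrist_force: [-0.4, -0.3, -1.4]
clock: 29.4
tcp_pos: [0.607, 0.0699, 0.0275]
orientation: [2.308, 2.131, 0.0]
wrist_force: [0.1, 0.4, 0.5]
gripper_width: 0.334
gripper_force: 59.6
tcp [0.607  0.0699 0.0275] F [ 1.   0.8 -0.7] w 0.34 gf 59.6 t 29.55
```

```bash
python3 -m creep '[{"dx":0,"dy":0,"dz":0,"wx":0,"wy":0,"wz":0,"claw":0.05},{"dx":0,"dy":0,"dz":0,"wx":0,"wy":0,"wz":0,"claw":0.05},{"dx":0,"dy":0,"dz":0,"wx":0,"wy":0,"wz":0,"claw":0.05},{"dx":0,"dy":0,"dz":-0.03,"wx":0,"wy":0,"wz":0,"claw":0.05},{"dx":0,"dy":0,"dz":-0.075,"wx":0,"wy":0,"wz":0,"claw":0.05},{"dx":0,"dy":0,"dz":-0.075,"wx":0,"wy":0,"wz":0,"claw":0.05},{"dx":-0.0942,"dy":0,"dz":-0.075,"wx":0,"wy":0,"wz":0,"claw":0.05},{"dx":-0.0942,"dy":0,"dz":-0.075,"wx":0,"wy":0,"wz":0,"claw":0.05},{"dx":-0.0942,"dy":0,"dz":-0.075,"wx":0,"wy":0,"wz":0,"claw":0.05},{"dx":-0.0942,"dy":0,"dz":-0.075,"wx":0,"wy":0,"wz":0,"claw":0.05}]'|grep -E "tcp|wr"
cat >> h.py <<'E'
def flat(p):
    "gray patch with brass mask about pin p (camera-frame world point, on carriage) in side view"
    im=capture("side");h=cv2.cvtColor(im,cv2.COLOR_RGB2HSV);u=np.round(px("side",p)).astype(int)
    k=h[u[1]-12:u[1]+13,u[0]-14:u[0]+15];m=((k[...,0]>14)&(k[...,0]<32)&(k[...,1]>90)).astype(np.uint8)
    print("\n".join("".join("#" if a else ("o" if v>150 else ".") for a,v in zip(r,q)) for r,q in zip(m,k[...,2])));print("centre px",u,px("side",p))
E
python3 -c "
from h import *
flat([.6041,.0706,.044])
go2([.5995,-.0242,.043],-.08)"
```

```text
tcp_pos: [0.599, -0.0249, 0.1022]
wrist_force: [0.5, -0.0, -0.3]
#####o#####oooooo.######o..##
##########ooooooo.#######.###
#########oooooooo.###########
########oooooooo..###########
#######oooooooooo..##########
######oooooooooooo.##########
#####oooooo####oooo..########
####oooooo#######ooo.........
###oooooo##########ooooo...oo
.#oooooo##############ooooooo
..ooooo######oo#########ooooo
.ooooo#######oo.########..ooo
ooooo########oo.########.oooo
ooooo########oo.########.oooo
oooo###################.ooooo
ooooo##################oooooo
ooooooo##############.oooooo.
ooooooooo############oooooo..
ooooooooooo#########.oooooo..
oooooooooooooo#####.oooooo...
oooooooooooooooo##.oooooo...o
oooooooooooooooooooooooo...oo
ooooooooooooooooooooooo...ooo
ooooooooooooooooooooooo..oooo
ooooooooooooooooooooooooooooo
centre px [267 239] [266.80906216 238.78989951]
tcp [ 0.5991 -0.023   0.1022] F [-0.7  0.5  1.4] w 0.586 gf 0.0 t 30.75
d [-0.0012  0.0005  0.0592]
wz 0.001
```

```bash
python3 -m creep '[{"dx":-0.001,"dy":0,"dz":0.03,"wx":0,"wy":0,"wz":0,"claw":0.05},{"dx":-0.001,"dy":0,"dz":0.059,"wx":0,"wy":0,"wz":0,"claw":0.05},{"dx":-0.001,"dy":0,"dz":0.059,"wx":0,"wy":0,"wz":0,"claw":0.05},{"dx":-0.001,"dy":0,"dz":0.059,"wx":0,"wy":0,"wz":0,"claw":0.05},{"dx":-0.001,"dy":0,"dz":0.059,"wx":0,"wy":0,"wz":0,"claw":0.015},{"dx":-0.001,"dy":0,"dz":0.059,"wx":0,"wy":0,"wz":0,"claw":0.015},{"dx":-0.001,"dy":0,"dz":0.059,"wx":0,"wy":0,"wz":0,"claw":0.015},{"dx":-0.001,"dy":0,"dz":0.059,"wx":0,"wy":0,"wz":0,"claw":0.015},{"dx":-0.001,"dy":0,"dz":0.059,"wx":0,"wy":0,"wz":0,"claw":0.015}]'
python3 -c "
from h import *
tcp()"
```

```text
clock: 31.65
tcp_pos: [0.5994, -0.0247, 0.0457]
orientation: [2.308, 2.131, 0.001]
wrist_force: [-4.1, 0.7, 4.4]
gripper_width: 0.26
gripper_force: 58.5
tcp [ 0.5994 -0.0247  0.0457] F [-3.3  1.   5.6] w 0.257 gf 58.6 t 31.8
```

```bash
python3 -m creep '[{"dx":0,"dy":0,"dz":-0.004,"wx":0,"wy":0,"wz":0,"claw":0.015},{"dx":0,"dy":0,"dz":-0.009,"wx":0,"wy":0,"wz":0,"claw":0.015},{"dx":0,"dy":0,"dz":-0.0135,"wx":0,"wy":0,"wz":0,"claw":0.015},{"dx":0,"dy":0,"dz":-0.0135,"wx":0,"wy":0,"wz":0,"claw":0.015}]' | grep -E "tcp|wr"; python3 -m creep '[{"dx":-0.006,"dy":0,"dz":0.0005,"wx":0,"wy":0,"wz":0,"claw":0.015},{"dx":-0.012,"dy":0,"dz":0.0005,"wx":0,"wy":0,"wz":0,"claw":0.015},{"dx":-0.018,"dy":0,"dz":0.0005,"wx":0,"wy":0,"wz":0,"claw":0.015},{"dx":-0.024,"dy":0,"dz":0.0005,"wx":0,"wy":0,"wz":0,"claw":0.015},{"dx":-0.03,"dy":0,"dz":0.0005,"wx":0,"wy":0,"wz":0,"claw":0.015},{"dx":-0.036,"dy":0,"dz":0.0005,"wx":0,"wy":0,"wz":0,"claw":0.015},{"dx":-0.041,"dy":0,"dz":0.0005,"wx":0,"wy":0,"wz":0,"claw":0.015},{"dx":-0.0445,"dy":0,"dz":0.0005,"wx":0,"wy":0,"wz":0,"claw":0.015},{"dx":-0.0445,"dy":0,"dz":0.0005,"wx":0,"wy":0,"wz":0,"claw":0.015}]'
python3 -c "
from h import *
tcp()"
```

```text
tcp_pos: [0.5993, -0.0248, 0.0573]
wrist_force: [0.7, 1.4, -7.2]
clock: 33.1
tcp_pos: [0.5955, -0.0705, 0.0565]
orientation: [2.308, 2.13, -0.001]
wrist_force: [0.2, 0.1, -5.1]
gripper_width: 0.256
gripper_force: 59.0
tcp [ 0.5955 -0.0703  0.0565] F [ 0.7 -1.8 -5.3] w 0.253 gf 59.0 t 33.25
```

```bash
python3 -m creep '[{"dx":0.0005,"dy":0,"dz":0.002,"wx":0,"wy":0,"wz":0,"claw":0.015},{"dx":0.0005,"dy":0,"dz":0.005,"wx":0,"wy":0,"wz":0,"claw":0.015},{"dx":0.0005,"dy":0,"dz":0.008,"wx":0,"wy":0,"wz":0,"claw":0.015},{"dx":0.0005,"dy":0,"dz":0.012,"wx":0,"wy":0,"wz":0,"claw":0.015},{"dx":0.0005,"dy":0,"dz":0.012,"wx":0,"wy":0,"wz":0,"claw":0.015}]'
python3 -c "
from h import *
tcp()"
python3 -m creep '[{"dx":0,"dy":0,"dz":0,"wx":0,"wy":0,"wz":0,"claw":0.05},{"dx":0,"dy":0,"dz":0,"wx":0,"wy":0,"wz":0,"claw":0.05},{"dx":0,"dy":0,"dz":0,"wx":0,"wy":0,"wz":0,"claw":0.05},{"dx":0,"dy":0,"dz":-0.04,"wx":0,"wy":0,"wz":0,"claw":0.055},{"dx":0,"dy":0,"dz":-0.08,"wx":0,"wy":0,"wz":0,"claw":0.055},{"dx":0,"dy":0,"dz":-0.08,"wx":0,"wy":0,"wz":0,"claw":0.055}]' | grep tcp
python3 - <<'E'
from h import *
s=capture("side")
for l in("cross","knob_grip","bar"):find("side",pinpoint,l)
h=[365,233]
a=np.hstack([cv2.resize(s[212:254,344:386],(390,390),interpolation=cv2.INTER_CUBIC),cv2.resize(s[194:236,358:400],(390,390),interpolation=cv2.INTER_CUBIC)])
cv2.imwrite("pics/m.png",a[:,:,::-1]); tcp()
E
```

```text
clock: 33.75
tcp_pos: [0.5958, -0.0688, 0.0457]
orientation: [-2.308, -2.131, 0.001]
wrist_force: [-3.3, -1.2, 3.5]
gripper_width: 0.255
gripper_force: 60.0
tcp [ 0.5958 -0.0689  0.0457] F [-3.5 -0.7  6.8] w 0.255 gf 60.2 t 33.9
tcp_pos: [0.6012, -0.0697, 0.131]
side call cross 0.62 [ 0.4295 -0.0924 -0.    ] [365. 233.]
side call knob_grip 0.48 [ 0.5986 -0.0746  0.0549] [297. 198.]
side call bar 0.46 [ 0.4202 -0.1706 -0.0028] [378. 216.]
tcp [ 0.5942 -0.0685  0.1227] F [ 0.1 -0.6  0.3] w 0.643 gf 0.0 t 34.85
```

View pics/m.png

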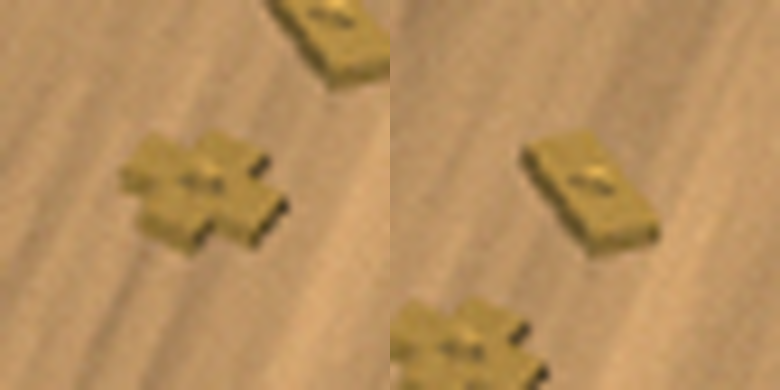

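Left: the cross, hole at (203,184), with arm-end midpoints at about (136,155), (240,143), (266,216) and (164,223). Right: the bar, with corners (525,150), (590,132), (657,222) and (593,242), and its hole at (592,185).

Run:
```python
from h import *
k=390/42
L=lambda u,v:np.array(ray("side",(344+u/k-.45,212+v/k-.45),.008)[:2])
Rr=lambda u,v:np.array(ray("side",(358+(u-390)/k-.45,194+v/k-.45),.008)[:2])
def an(a,b): d=b-a;return round(np.degrees(np.arctan2(d[1],d[0]))%180,1),round(np.linalg.norm(d)*1e3,1)
print("cross",an(L(136,155),L(266,216)),an(L(240,143),L(164,223)),an(L(150,138),L(285,203)),an(L(122,172),L(248,232)),an(L(215,132),L(138,208)),an(L(265,153),L(190,238)))
cc=np.mean([L(136,155),L(240,143),L(266,216),L(164,223)],0);h=L(203,184);print(cc,h)
C=[Rr(525,150),Rr(590,132),Rr(657,222),Rr(593,242)]
print("bar",[an(C[i],C[(i+1)%4]) for i in range(4)],np.mean(C,0),Rr(592,185))
c=(cc+h)/2+[.003,-.0015];print(c)
for a in(35,125): go2([c[0],c[1],.05],np.radians(a))
print(observe()["qpos"].round(2))
```

```text
cross (np.float64(169.0), np.float64(36.6)) (np.float64(77.4), np.float64(38.3)) (np.float64(168.0), np.float64(38.5)) (np.float64(168.8), np.float64(35.5)) (np.float64(76.2), np.float64(37.3)) (np.float64(78.7), np.float64(39.7))
[ 0.42897485 -0.08822912] [ 0.42861167 -0.08835838]
bar [(np.float64(48.8), np.float64(20.5)), (np.float64(132.3), np.float64(38.4)), (np.float64(50.3), np.float64(20.1)), (np.float64(132.9), np.float64(38.9))] [ 0.41732393 -0.16625154] [ 0.41714773 -0.16671757]
[ 0.43179326 -0.08979375]
tcp [ 0.5947 -0.0687  0.1231] F [-0.1 -0.6  0.7] w 0.642 gf 0.0 t 35.0
d [-0.0341 -0.1606  0.0734]
wz -0.691
tcp [ 0.5953 -0.0688  0.1238] F [-0.3 -1.1  0.2] w 0.642 gf 0.0 t 35.15
d [-0.034  -0.1613  0.0739]
wz 0.88
[-0.19  0.36  1.77 -0.    1.01 -0.11]
```

```bash
python3 -m creep '[{"dx":-0.0347,"dy":-0.161,"dz":0.0,"wx":0,"wy":0,"wz":0.126,"claw":0.06},{"dx":-0.0347,"dy":-0.161,"dz":0.0,"wx":0,"wy":0,"wz":0.126,"claw":0.06},{"dx":-0.0347,"dy":-0.161,"dz":0.0,"wx":0,"wy":0,"wz":0.126,"claw":0.06},{"dx":-0.0347,"dy":-0.161,"dz":0.04,"wx":0,"wy":0,"wz":0.126,"claw":0.06},{"dx":-0.0347,"dy":-0.161,"dz":0.09,"wx":0,"wy":0,"wz":0.126,"claw":0.06},{"dx":-0.0347,"dy":-0.161,"dz":0.09,"wx":0,"wy":0,"wz":0.126,"claw":0.06},{"dx":-0.0347,"dy":-0.161,"dz":0.09,"wx":0,"wy":0,"wz":0.126,"claw":0.06},{"dx":-0.0347,"dy":-0.161,"dz":0.09,"wx":0,"wy":0,"wz":0.126,"claw":0.06}]' | grep -E "tcp|wr"
python3 -c "
from h import *
go2([.4318,-.0905,-.0087],np.radians(-11.8))"
```

```text
tcp_pos: [0.4353, -0.0913, 0.0368]
wrist_force: [-0.5, 0.4, -0.2]
tcp [ 0.4355 -0.0914  0.0372] F [0.5 0.  0.4] w 0.701 gf 0.0 t 36.1
d [ 0.0001 -0.0041  0.0459]
wz 0.0
```

```bash
python3 -m creep '[{"dx":0.0005,"dy":-0.0035,"dz":0.03,"wx":0,"wy":0,"wz":0,"claw":0.06},{"dx":0.0005,"dy":-0.0035,"dz":0.045,"wx":0,"wy":0,"wz":0,"claw":0.06},{"dx":0.0005,"dy":-0.0035,"dz":0.0455,"wx":0,"wy":0,"wz":0,"claw":0.06},{"dx":0.0005,"dy":-0.0035,"dz":0.0455,"wx":0,"wy":0,"wz":0,"claw":0.06},{"dx":0.0005,"dy":-0.0035,"dz":0.0455,"wx":0,"wy":0,"wz":0,"claw":0.025},{"dx":0.0005,"dy":-0.0035,"dz":0.0455,"wx":0,"wy":0,"wz":0,"claw":0.025},{"dx":0.0005,"dy":-0.0035,"dz":0.0455,"wx":0,"wy":0,"wz":0,"claw":0.025},{"dx":0.0005,"dy":-0.0035,"dz":0.0455,"wx":0,"wy":0,"wz":0,"claw":0.025},{"dx":0.0005,"dy":-0.0035,"dz":0.0455,"wx":0,"wy":0,"wz":0,"claw":0.025}]'
python3 -c "
from h import *
tcp()"
```

```text
clock: 37.0
tcp_pos: [0.4307, -0.0899, -0.0092]
orientation: [2.436, 1.98, 0.003]
wrist_force: [-2.1, 0.3, 7.9]
gripper_width: 0.403
gripper_force: 58.9
tcp [ 0.4307 -0.0899 -0.0092] F [-1.9  0.7  8.5] w 0.404 gf 58.9 t 37.15
```

```bash
python3 -m creep '[{"dx":0,"dy":0,"dz":-0.03,"wx":0,"wy":0,"wz":0,"claw":0.025},{"dx":0,"dy":0,"dz":-0.07,"wx":0,"wy":0,"wz":0,"claw":0.025},{"dx":0,"dy":0,"dz":-0.095,"wx":0,"wy":0,"wz":0,"claw":0.025},{"dx":0,"dy":0,"dz":-0.095,"wx":0,"wy":0,"wz":0,"claw":0.025},{"dx":0,"dy":0,"dz":-0.095,"wx":0,"wy":0,"wz":0,"claw":0.025}]'|grep -E "tcp|grip"
python3 -c "
from h import *
go2([.6068,.0699,.084],-.08)"
```

```text
tcp_pos: [0.4297, -0.0896, 0.0848]
gripper_width: 0.4
gripper_force: 59.7
tcp [ 0.428  -0.089   0.0831] F [-0.1  0.2 -0.2] w 0.4 gf 59.7 t 37.8
d [ 0.1922  0.1425 -0.0012]
wz -0.126
```

```bash
python3 -m creep '[{"dx":0.1922,"dy":0.142,"dz":-0.005,"wx":0,"wy":0,"wz":-0.126,"claw":0.025},{"dx":0.1922,"dy":0.142,"dz":-0.005,"wx":0,"wy":0,"wz":-0.126,"claw":0.025},{"dx":0.1922,"dy":0.142,"dz":-0.005,"wx":0,"wy":0,"wz":-0.126,"claw":0.025},{"dx":0.1922,"dy":0.142,"dz":-0.005,"wx":0,"wy":0,"wz":-0.126,"claw":0.025},{"dx":0.1922,"dy":0.142,"dz":-0.005,"wx":0,"wy":0,"wz":-0.126,"claw":0.025},{"dx":0.1922,"dy":0.142,"dz":-0.005,"wx":0,"wy":0,"wz":-0.126,"claw":0.025},{"dx":0.1922,"dy":0.142,"dz":0.025,"wx":0,"wy":0,"wz":-0.126,"claw":0.025},{"dx":0.1922,"dy":0.142,"dz":0.025,"wx":0,"wy":0,"wz":-0.126,"claw":0.025},{"dx":0.1922,"dy":0.142,"dz":0.025,"wx":0,"wy":0,"wz":-0.126,"claw":0.025}]'|grep -E "tcp|grip"
python3 - <<'E'
from h import *
t=tcp()
print("pred hole",px("side",t+[-.002,.0016,.0172]))
dark("side",t+[-.002,.0016,.0172],6)
go2([.6068,.0699,.0376],-.08)
E
```

```text
tcp_pos: [0.6045, 0.0691, 0.0567]
gripper_width: 0.404
gripper_force: 60.0
tcp [0.6069 0.0691 0.059 ] F [ 0.6  0.4 -0.4] w 0.404 gf 60.0 t 38.85
pred hole [266.28889745 227.5690546 ]
[[ 15  16 143 167 169 170 101 121 149 152  99 119 160]
 [ 24 137 149 147 148 110 110 135 150 151  99 113 159]
 [101 147 146 139 143 139 139 143 148 147  94 116 156]
 [145 145 143 145 141 147 155 173 156 147  94 115 155]
 [151 147 145 143 141 116 123 145 144 153 101 114 158]
 [130 140 140 142 118  77 100 122 122 116  86 114 159]
 [123 105 135 146 150  88 110 119 129 141  93 114 155]
 [129 133 143 144 147 134 143 142 149 150  99 111 158]
 [139 140 146 143 143 140 147 147 144 150  94 116 157]
 [137 140 143 141 142 142 147 113  80 129  90 116 159]
 [119 126 136 139 144 149 122  73  64 126  85 112 158]
 [114 114 121 121 128 127  79  60  73 129  79  82 166]
 [154 117 111 116 120 101  62  83  91 120 122 124  89]]
tcp [0.6081 0.0694 0.0601] F [ 0.3  0.  -1.5] w 0.394 gf 60.0 t 39.05
d [ 0.0004 -0.0013  0.0225]
wz -0.0
```

```bash
python3 -m creep '[{"dx":0.001,"dy":-0.001,"dz":0.012,"wx":0,"wy":0,"wz":0,"claw":0.025},{"dx":0.001,"dy":-0.001,"dz":0.018,"wx":0,"wy":0,"wz":0,"claw":0.025},{"dx":0.001,"dy":-0.001,"dz":0.022,"wx":0,"wy":0,"wz":0,"claw":0.025},{"dx":0.001,"dy":-0.001,"dz":0.022,"wx":0,"wy":0,"wz":0,"claw":0.025}]'|grep -E "tcp|wr"
python3 -c "
from h import *
tcp()"
python3 -m creep '[{"dx":0,"dy":0,"dz":0.003,"wx":0,"wy":0,"wz":0,"claw":0.025},{"dx":0,"dy":0,"dz":0.003,"wx":0,"wy":0,"wz":0,"claw":0.025}]'|grep -E "tcp|wr"
python3 -c "
from h import *
tcp()"
```

```text
tcp_pos: [0.6058, 0.0709, 0.0357]
wrist_force: [0.3, -0.3, -0.2]
tcp [0.6062 0.0708 0.0365] F [ 0.4  0.3 -0.3] w 0.398 gf 60.0 t 39.6
tcp_pos: [0.6062, 0.0708, 0.0337]
wrist_force: [0.3, -0.3, 0.1]
tcp [0.6063 0.0708 0.0339] F [-0.1 -0.5 -1.1] w 0.4 gf 60.0 t 39.95
```

Bottom is near 0.043 with no contact, so the pin is in the hole. Continuing down.

```bash
for i in 1 2 ; do python3 -m creep '[{"dx":0,"dy":0,"dz":0.003,"wx":0,"wy":0,"wz":0,"claw":0.025},{"dx":0,"dy":0,"dz":0.003,"wx":0,"wy":0,"wz":0,"claw":0.025}]'|grep -E "tcp|wr";done;  python3 -m creep '[{"dx":0,"dy":0,"dz":0.0013,"wx":0,"wy":0,"wz":0,"claw":0.025},{"dx":0,"dy":0,"dz":0.0013,"wx":0,"wy":0,"wz":0,"claw":0.025}]'
python3 -c "
from h import *
tcp()"
```

```text
tcp_pos: [0.6061, 0.0708, 0.0306]
wrist_force: [-0.9, -0.7, -0.4]
tcp_pos: [0.606, 0.0708, 0.0274]
wrist_force: [0.2, 0.5, -0.5]
clock: 40.55
tcp_pos: [0.6065, 0.0708, 0.027]
orientation: [-2.308, -2.131, 0.0]
wrist_force: [-0.9, 0.7, 1.7]
gripper_width: 0.4
gripper_force: 60.6
tcp [0.6065 0.0708 0.027 ] F [-1.6  0.3  3.8] w 0.401 gf 60.7 t 40.7
```

```bash
python3 -m creep '[{"dx":0,"dy":0,"dz":0,"wx":0,"wy":0,"wz":0,"claw":0.055},{"dx":0,"dy":0,"dz":0,"wx":0,"wy":0,"wz":0,"claw":0.055},{"dx":0,"dy":0,"dz":0,"wx":0,"wy":0,"wz":0,"claw":0.055},{"dx":0,"dy":0,"dz":-0.03,"wx":0,"wy":0,"wz":0,"claw":0.055},{"dx":0,"dy":0,"dz":-0.075,"wx":0,"wy":0,"wz":0,"claw":0.055},{"dx":0,"dy":0,"dz":-0.075,"wx":0,"wy":0,"wz":0,"claw":0.05},{"dx":-0.14,"dy":0,"dz":-0.075,"wx":0,"wy":0,"wz":0,"claw":0.05},{"dx":-0.14,"dy":0,"dz":-0.075,"wx":0,"wy":0,"wz":0,"claw":0.05},{"dx":-0.14,"dy":0,"dz":-0.075,"wx":0,"wy":0,"wz":0,"claw":0.05},{"dx":-0.14,"dy":0,"dz":-0.075,"wx":0,"wy":0,"wz":0,"claw":0.05},{"dx":-0.14,"dy":0,"dz":-0.075,"wx":0,"wy":0,"wz":0,"claw":0.05}]'|grep -E "tcp|wr"
python3 -c "
from h import *
flat([.6041,.0706,.044]);flat([.6005,.0257,.044])
go2([.5958,-.0692,.043],-.08)"
```

```text
tcp_pos: [0.595, -0.0695, 0.1012]
wrist_force: [0.1, 0.4, 0.4]
###########oooooo######.oo.##
##########oooooo#######.o.###
#########oooooo##############
########ooooooo##############
#######ooooooo.##############
######oooooooooo.############
#####ooooooooooo#############
####ooooo#ooooo#####..#######
###ooooo##############o.#####
.#ooooo###############.oo.##o
#.oooo################.oooooo
.oooo########oo.######ooooooo
ooooo########oo.######ooooooo
oooo.########o..########ooooo
oooo...#################.oooo
ooooooo#################ooooo
ooooooo################.oooo.
ooooooooo#############.oooo..
ooooooooooo###########ooooo..
oooooooooooooo....###ooooo...
oooooooooooooooooo...oooo...o
oooooooooooooooooooooooo...oo
ooooooooooooooooooooooo...ooo
ooooooooooooooooooooooo..oooo
ooooooooooooooooooooooooooooo
centre px [267 239] [266.80906216 238.78989951]
###########ooooooo#####oo.###
##########ooooooo######oo.###
#########ooooooo.############
########oooooooo.############
#######ooooooooo.############
######ooooooooooo.###########
#####oooooo##oooo..##########
####oooooo#####oooo..#######.
###oooooo#########ooo.......o
##ooooooo###########ooooooooo
#ooooooo###############oooooo
#oooooo######oo.########ooooo
oooooo#######o..########ooooo
ooooo#######.o.########.ooooo
oooo###################.ooooo
oooo##################.ooooo.
ooo.#################.oooooo.
ooooo.##############.oooooo..
ooooo##############.oooooo...
oooo#####..########oooooo...o
###########o.#####oooooo...oo
###########.oo.##oooooo...ooo
###########.oooooooooo...oooo
##oo.######ooooooooooo...oooo
#.oo.######oooooooooo...oooo.
centre px [278 227] [277.69697715 226.73559378]
tcp [ 0.5952 -0.0674  0.1014] F [-0.1  0.6  0.1] w 0.589 gf 0.0 t 42.05
d [-0.0018  0.0007  0.0584]
wz 0.002
```

```bash
python3 -m creep '[{"dx":-0.0015,"dy":0.0005,"dz":0.03,"wx":0,"wy":0,"wz":0,"claw":0.05},{"dx":-0.0015,"dy":0.0005,"dz":0.0583,"wx":0,"wy":0,"wz":0,"claw":0.05},{"dx":-0.0015,"dy":0.0005,"dz":0.0583,"wx":0,"wy":0,"wz":0,"claw":0.05},{"dx":-0.0015,"dy":0.0005,"dz":0.0583,"wx":0,"wy":0,"wz":0,"claw":0.05},{"dx":-0.0015,"dy":0.0005,"dz":0.0583,"wx":0,"wy":0,"wz":0,"claw":0.015},{"dx":-0.0015,"dy":0.0005,"dz":0.0583,"wx":0,"wy":0,"wz":0,"claw":0.015},{"dx":-0.0015,"dy":0.0005,"dz":0.0583,"wx":0,"wy":0,"wz":0,"claw":0.015},{"dx":-0.0015,"dy":0.0005,"dz":0.0583,"wx":0,"wy":0,"wz":0,"claw":0.015},{"dx":-0.0015,"dy":0.0005,"dz":0.0583,"wx":0,"wy":0,"wz":0,"claw":0.015}]'
python3 -c "
from h import *
tcp()"
python3 -m creep '[{"dx":0,"dy":0,"dz":-0.004,"wx":0,"wy":0,"wz":0,"claw":0.015},{"dx":0,"dy":0,"dz":-0.009,"wx":0,"wy":0,"wz":0,"claw":0.015},{"dx":0,"dy":0,"dz":-0.0135,"wx":0,"wy":0,"wz":0,"claw":0.015},{"dx":0,"dy":0,"dz":-0.0135,"wx":0,"wy":0,"wz":0,"claw":0.015}]' | grep -E "tcp|wr"
python3 -c "
from h import *
tcp()"
```

```text
clock: 42.95
tcp_pos: [0.5957, -0.0701, 0.0456]
orientation: [-2.308, -2.131, 0.0]
wrist_force: [-4.3, 0.9, 5.0]
gripper_width: 0.26
gripper_force: 58.5
tcp [ 0.5957 -0.0701  0.0456] F [-2.5  0.4  4.4] w 0.262 gf 58.5 t 43.1
tcp_pos: [0.5956, -0.0701, 0.0571]
wrist_force: [1.0, 0.9, -6.6]
tcp [ 0.5956 -0.0701  0.0566] F [-0.3  0.1 -6.3] w 0.26 gf 59.1 t 43.65
```

```bash
python3 -m creep '[{"dx":-0.006,"dy":0,"dz":0,"wx":0,"wy":0,"wz":0,"claw":0.015},{"dx":-0.012,"dy":0,"dz":0,"wx":0,"wy":0,"wz":0,"claw":0.015},{"dx":-0.018,"dy":0,"dz":0,"wx":0,"wy":0,"wz":0,"claw":0.015},{"dx":-0.024,"dy":0,"dz":0,"wx":0,"wy":0,"wz":0,"claw":0.015},{"dx":-0.03,"dy":0,"dz":0,"wx":0,"wy":0,"wz":0,"claw":0.015},{"dx":-0.036,"dy":0,"dz":0,"wx":0,"wy":0,"wz":0,"claw":0.015},{"dx":-0.041,"dy":0,"dz":0,"wx":0,"wy":0,"wz":0,"claw":0.015},{"dx":-0.044,"dy":0,"dz":0,"wx":0,"wy":0,"wz":0,"claw":0.015},{"dx":-0.044,"dy":0,"dz":0,"wx":0,"wy":0,"wz":0,"claw":0.015}]'
python3 -c "
from h import *
tcp()"
```

```text
clock: 44.55
tcp_pos: [0.5919, -0.1152, 0.0568]
orientation: [2.308, 2.13, -0.002]
wrist_force: [-1.0, -2.2, -6.6]
gripper_width: 0.257
gripper_force: 59.1
tcp [ 0.5919 -0.115   0.0568] F [-0.4 -2.1 -6.4] w 0.254 gf 59.1 t 44.7
```

```bash
python3 -m creep '[{"dx":0.0005,"dy":0,"dz":0.002,"wx":0,"wy":0,"wz":0,"claw":0.015},{"dx":0.0005,"dy":0,"dz":0.005,"wx":0,"wy":0,"wz":0,"claw":0.015},{"dx":0.0005,"dy":0,"dz":0.008,"wx":0,"wy":0,"wz":0,"claw":0.015},{"dx":0.0005,"dy":0,"dz":0.0125,"wx":0,"wy":0,"wz":0,"claw":0.015},{"dx":0.0005,"dy":0,"dz":0.0125,"wx":0,"wy":0,"wz":0,"claw":0.015}]'
python3 -c "
from h import *
tcp()"
python3 -m creep '[{"dx":0,"dy":0,"dz":0,"wx":0,"wy":0,"wz":0,"claw":0.05},{"dx":0,"dy":0,"dz":0,"wx":0,"wy":0,"wz":0,"claw":0.05},{"dx":0,"dy":0,"dz":0,"wx":0,"wy":0,"wz":0,"claw":0.05},{"dx":0,"dy":0,"dz":-0.04,"wx":0,"wy":0,"wz":0,"claw":0.055},{"dx":0,"dy":0,"dz":-0.08,"wx":0,"wy":0,"wz":0,"claw":0.055},{"dx":0,"dy":0,"dz":-0.08,"wx":0,"wy":0,"wz":0,"claw":0.06},{"dx":0,"dy":0,"dz":-0.08,"wx":0,"wy":0,"wz":0,"claw":0.06},{"dx":0,"dy":0,"dz":-0.08,"wx":0,"wy":0,"wz":0,"claw":0.06}]' | grep tcp
python3 - <<'E'
from h import *
for l in("knob_grip","bar"):find("side",pinpoint,l)
p=[.4172+.003,-.1668-.0015]
go2([p[0],p[1],.05],np.radians(-47.4));print(observe()["qpos"].round(2))
E
```

```text
clock: 45.2
tcp_pos: [0.5921, -0.1139, 0.0456]
orientation: [-2.308, -2.131, 0.002]
wrist_force: [-4.2, -1.8, 3.8]
gripper_width: 0.259
gripper_force: 60.0
tcp [ 0.5921 -0.1139  0.0456] F [-5.  -1.1  4.2] w 0.258 gf 60.0 t 45.35
tcp_pos: [0.5915, -0.1133, 0.1235]
side call knob_grip 0.55 [ 0.5918 -0.117   0.0536] [307. 190.]
side call bar 0.71 [ 0.4191 -0.167  -0.0031] [378. 217.]
side call bar 0.68 [ 0.6538  0.3948 -0.0025] [152. 368.]
tcp [ 0.5911 -0.1133  0.1228] F [ 0.2 -0.4 -0.8] w 0.7 gf 0.0 t 46.4
d [-0.0685 -0.1658  0.0731]
wz 0.747
[-0.26  0.37  1.76  0.    1.02 -0.18]
```

```bash
python3 -m creep '[{"dx":-0.0685,"dy":-0.166,"dz":0.0,"wx":0,"wy":0,"wz":0.747,"claw":0.06},{"dx":-0.0685,"dy":-0.166,"dz":0.0,"wx":0,"wy":0,"wz":0.747,"claw":0.06},{"dx":-0.0685,"dy":-0.166,"dz":0.0,"wx":0,"wy":0,"wz":0.747,"claw":0.06},{"dx":-0.0685,"dy":-0.166,"dz":0.04,"wx":0,"wy":0,"wz":0.747,"claw":0.06},{"dx":-0.0685,"dy":-0.166,"dz":0.08,"wx":0,"wy":0,"wz":0.747,"claw":0.06},{"dx":-0.0685,"dy":-0.166,"dz":0.09,"wx":0,"wy":0,"wz":0.747,"claw":0.06},{"dx":-0.0685,"dy":-0.166,"dz":0.09,"wx":0,"wy":0,"wz":0.747,"claw":0.06},{"dx":-0.0685,"dy":-0.166,"dz":0.09,"wx":0,"wy":0,"wz":0.747,"claw":0.06},{"dx":-0.0685,"dy":-0.166,"dz":0.09,"wx":0,"wy":0,"wz":0.747,"claw":0.06}]' | grep -E "tcp|wr"
python3 -c "
from h import *
go2([.4202,-.1683,-.0087],np.radians(-47.4))"
```

```text
tcp_pos: [0.4237, -0.1694, 0.036]
wrist_force: [-0.5, -0.0, 0.8]
tcp [ 0.4232 -0.1693  0.0358] F [ 0.4  0.6 -0.8] w 0.698 gf 0.0 t 47.45
d [-0.0016 -0.0028  0.0445]
wz 0.002
```

```bash
python3 -m creep '[{"dx":-0.0015,"dy":-0.0025,"dz":0.03,"wx":0,"wy":0,"wz":0,"claw":0.06},{"dx":-0.0015,"dy":-0.0025,"dz":0.044,"wx":0,"wy":0,"wz":0,"claw":0.06},{"dx":-0.0015,"dy":-0.0025,"dz":0.0442,"wx":0,"wy":0,"wz":0,"claw":0.06},{"dx":-0.0015,"dy":-0.0025,"dz":0.0442,"wx":0,"wy":0,"wz":0,"claw":0.06},{"dx":-0.0015,"dy":-0.0025,"dz":0.0442,"wx":0,"wy":0,"wz":0,"claw":0.025},{"dx":-0.0015,"dy":-0.0025,"dz":0.0442,"wx":0,"wy":0,"wz":0,"claw":0.025},{"dx":-0.0015,"dy":-0.0025,"dz":0.0442,"wx":0,"wy":0,"wz":0,"claw":0.025},{"dx":-0.0015,"dy":-0.0025,"dz":0.0442,"wx":0,"wy":0,"wz":0,"claw":0.025},{"dx":-0.0015,"dy":-0.0025,"dz":0.0442,"wx":0,"wy":0,"wz":0,"claw":0.025}]'
python3 -c "
from h import *
tcp()"
python3 -m creep '[{"dx":0,"dy":0,"dz":-0.03,"wx":0,"wy":0,"wz":0,"claw":0.025},{"dx":0,"dy":0,"dz":-0.07,"wx":0,"wy":0,"wz":0,"claw":0.025},{"dx":0,"dy":0,"dz":-0.097,"wx":0,"wy":0,"wz":0,"claw":0.025},{"dx":0,"dy":0,"dz":-0.097,"wx":0,"wy":0,"wz":0,"claw":0.025},{"dx":0,"dy":0,"dz":-0.097,"wx":0,"wy":0,"wz":0,"claw":0.025}]'|grep -E "tcp|grip"
python3 -c "
from h import *
go2([.6065,.0702,.084],-.08)"
```

```text
clock: 48.35
tcp_pos: [0.4198, -0.1685, -0.0081]
orientation: [2.925, 1.141, 0.003]
wrist_force: [-1.6, 1.5, 7.0]
gripper_width: 0.419
gripper_force: 59.1
tcp [ 0.4198 -0.1685 -0.0081] F [-1.8  0.7  6.4] w 0.414 gf 59.1 t 48.5
tcp_pos: [0.4191, -0.1682, 0.0882]
gripper_width: 0.417
gripper_force: 59.9
tcp [ 0.4175 -0.1674  0.0864] F [-0.2 -0.1  0. ] w 0.411 gf 59.9 t 49.15
d [ 0.2999 -0.0468  0.0022]
wz -0.747
```

```bash
python3 -m creep '[{"dx":0.2999,"dy":-0.0468,"dz":0,"wx":0,"wy":0,"wz":-0.747,"claw":0.025},{"dx":0.2999,"dy":-0.0468,"dz":0,"wx":0,"wy":0,"wz":-0.747,"claw":0.025},{"dx":0.2999,"dy":-0.0468,"dz":0,"wx":0,"wy":0,"wz":-0.747,"claw":0.025},{"dx":0.2999,"dy":-0.0468,"dz":0,"wx":0,"wy":0,"wz":-0.747,"claw":0.025},{"dx":0.2999,"dy":-0.0468,"dz":0,"wx":0,"wy":0,"wz":-0.747,"claw":0.025},{"dx":0.2999,"dy":-0.0468,"dz":0,"wx":0,"wy":0,"wz":-0.747,"claw":0.025},{"dx":0.2999,"dy":-0.0468,"dz":0,"wx":0,"wy":0,"wz":-0.747,"claw":0.025},{"dx":0.2999,"dy":-0.0468,"dz":0,"wx":0,"wy":0,"wz":-0.747,"claw":0.025},{"dx":0.2999,"dy":-0.0468,"dz":0.026,"wx":0,"wy":0,"wz":-0.747,"claw":0.025},{"dx":0.2999,"dy":-0.0468,"dz":0.026,"wx":0,"wy":0,"wz":-0.747,"claw":0.025},{"dx":0.2999,"dy":-0.0468,"dz":0.026,"wx":0,"wy":0,"wz":-0.747,"claw":0.025}]'|grep -E "tcp|grip"
python3 - <<'E'
from h import *
t=tcp()
print("pred hole",px("side",t+[-.002,.0016,.0161]))
dark("side",t+[-.002,.0016,.0161],6)
go2([.6066,.0702,.0376],-.08)
E
```

```text
tcp_pos: [0.6049, 0.0683, 0.0596]
gripper_width: 0.419
gripper_force: 60.1
tcp [0.6071 0.0687 0.0615] F [ 0.5  0.4 -1.2] w 0.419 gf 60.1 t 50.4
pred hole [266.30941479 226.91947235]
[[ 20  10 145 166 170 174 109  82  81  98  95  90 155]
 [ 13 104 152 153 155 162  98  75  89 112  98  86 156]
 [102 145 149 148 145 157 145 131 123 115  95  88 149]
 [148 152 150 147 148 142 150 152 149 145 106  84 149]
 [148 145 145 145 150 153 155 167 167 156 127  90 147]
 [148 144 142 147 128 109 118 130 148 149 126  90 149]
 [151 148 144 146 112  67 107 135 126 141 126  87 145]
 [127 135 144 150 149 129 121 127 111 148 124  88 152]
 [123 130 128 134 146 146 147 146 143 145 121  92 148]
 [129 118 122 125 129 135 144 150 151 154 125  91 150]
 [214 174 119 125 127 131 131 130 132 143 127  88 152]
 [182 227 135 100 118 121 129 129 130 127 134  95 165]
 [217 223 216 131 103 108 113 122 130 128 135 126  95]]
tcp [0.6081 0.0693 0.0622] F [-0.4 -0.4 -0.9] w 0.417 gf 60.1 t 50.6
d [ 0.0007 -0.0016  0.0246]
wz -0.0
```

```bash
python3 -m creep '[{"dx":0.001,"dy":-0.001,"dz":0.014,"wx":0,"wy":0,"wz":0,"claw":0.025},{"dx":0.001,"dy":-0.001,"dz":0.02,"wx":0,"wy":0,"wz":0,"claw":0.025},{"dx":0.001,"dy":-0.001,"dz":0.0235,"wx":0,"wy":0,"wz":0,"claw":0.025},{"dx":0.001,"dy":-0.001,"dz":0.0235,"wx":0,"wy":0,"wz":0,"claw":0.025}]'|grep -E "tcp|wr"
python3 -c "
from h import *
tcp()"
python3 -m creep '[{"dx":0,"dy":0,"dz":0.003,"wx":0,"wy":0,"wz":0,"claw":0.025},{"dx":0,"dy":0,"dz":0.003,"wx":0,"wy":0,"wz":0,"claw":0.025}]'|grep -E "tcp|wr"
python3 -c "
from h import *
tcp()"
```

```text
tcp_pos: [0.6058, 0.0709, 0.0364]
wrist_force: [-0.3, 1.0, -0.7]
tcp [0.6062 0.0708 0.0372] F [ 0.5 -0.5 -1.1] w 0.414 gf 60.1 t 51.15
tcp_pos: [0.6062, 0.0707, 0.0344]
wrist_force: [-1.2, -0.4, -0.3]
tcp [0.6064 0.0707 0.0346] F [ 0.8 -0.  -0.4] w 0.414 gf 60.1 t 51.5
```

```bash
for i in 1 2 ; do python3 -m creep '[{"dx":0,"dy":0,"dz":0.003,"wx":0,"wy":0,"wz":0,"claw":0.025},{"dx":0,"dy":0,"dz":0.003,"wx":0,"wy":0,"wz":0,"claw":0.025}]'|grep -E "tcp|wr";done;  python3 -m creep '[{"dx":0,"dy":0,"dz":0.001,"wx":0,"wy":0,"wz":0,"claw":0.025},{"dx":0,"dy":0,"dz":0.001,"wx":0,"wy":0,"wz":0,"claw":0.025}]'
python3 -c "
from h import *
tcp()"
```

```text
tcp_pos: [0.6062, 0.0707, 0.0312]
wrist_force: [-0.4, 0.8, -0.3]
tcp_pos: [0.6063, 0.0707, 0.0282]
wrist_force: [-0.1, -0.1, 0.0]
clock: 52.1
tcp_pos: [0.6065, 0.0707, 0.028]
orientation: [-2.308, -2.131, 0.0]
wrist_force: [-1.9, -0.9, 3.1]
gripper_width: 0.414
gripper_force: 61.5
tcp [0.6065 0.0707 0.028 ] F [-1.9  0.6  3.4] w 0.415 gf 61.7 t 52.25
```

```bash
python3 -m creep '[{"dx":0,"dy":0,"dz":0,"wx":0,"wy":0,"wz":0,"claw":0.055},{"dx":0,"dy":0,"dz":0,"wx":0,"wy":0,"wz":0,"claw":0.055},{"dx":0,"dy":0,"dz":0,"wx":0,"wy":0,"wz":0,"claw":0.055},{"dx":0,"dy":0,"dz":-0.03,"wx":0,"wy":0,"wz":0,"claw":0.055},{"dx":0,"dy":0,"dz":-0.075,"wx":0,"wy":0,"wz":0,"claw":0.055},{"dx":0,"dy":0,"dz":-0.075,"wx":0,"wy":0,"wz":0,"claw":0.05},{"dx":-0.1855,"dy":0,"dz":-0.075,"wx":0,"wy":0,"wz":0,"claw":0.05},{"dx":-0.1855,"dy":0,"dz":-0.075,"wx":0,"wy":0,"wz":0,"claw":0.05},{"dx":-0.1855,"dy":0,"dz":-0.075,"wx":0,"wy":0,"wz":0,"claw":0.05},{"dx":-0.1855,"dy":0,"dz":-0.075,"wx":0,"wy":0,"wz":0,"claw":0.05},{"dx":-0.1855,"dy":0,"dz":-0.075,"wx":0,"wy":0,"wz":0,"claw":0.05},{"dx":-0.1855,"dy":0,"dz":-0.075,"wx":0,"wy":0,"wz":0,"claw":0.05}]'|grep -E "tcp|wr"
python3 -c "
from h import *
flat([.6041,.0706,.044])
go2([.5921,-.1143,.043],-.08)"
```

```text
tcp_pos: [0.5914, -0.1149, 0.1022]
wrist_force: [-0.9, 0.3, -0.0]
###########ooooo#######.o..##
##########ooooo.#######.o.###
#########oooooo..############
########ooooooooo.###########
#######ooooooooooo###########
######oooooooooooo###########
#####oooooooooooo.###########
####oooo###oooooo..######.o..
###oooo#######ooooo...##.oooo
.#oooo##########oooooo..ooooo
..ooo##############oooooooooo
.ooo########ooo.#####oooooooo
oooo########.o..#######oooooo
oooo########.o.#########.oooo
ooo.#####################.ooo
ooooo.##################.oooo
ooooooo..###############.ooo.
ooooooooo..############.ooo..
ooooooooooo..#########.oooo..
oooooooooooooo..#####.oooo...
oooooooooooooooo..##.oooo...o
oooooooooooooooooo..oooo...oo
ooooooooooooooooooooooo...ooo
ooooooooooooooooooooooo...ooo
ooooooooooooooooooooooooooooo
centre px [267 239] [266.80906216 238.78989951]
tcp [ 0.5916 -0.113   0.1023] F [ 1.2  0.5 -0.5] w 0.588 gf 0.0 t 53.65
d [-0.0013  0.0006  0.0593]
wz 0.002
```

Bar seated. Last advance.

```bash
python3 -m creep '[{"dx":-0.001,"dy":0.0005,"dz":0.03,"wx":0,"wy":0,"wz":0,"claw":0.05},{"dx":-0.001,"dy":0.0005,"dz":0.0592,"wx":0,"wy":0,"wz":0,"claw":0.05},{"dx":-0.001,"dy":0.0005,"dz":0.0592,"wx":0,"wy":0,"wz":0,"claw":0.05},{"dx":-0.001,"dy":0.0005,"dz":0.0592,"wx":0,"wy":0,"wz":0,"claw":0.05},{"dx":-0.001,"dy":0.0005,"dz":0.0592,"wx":0,"wy":0,"wz":0,"claw":0.015},{"dx":-0.001,"dy":0.0005,"dz":0.0592,"wx":0,"wy":0,"wz":0,"claw":0.015},{"dx":-0.001,"dy":0.0005,"dz":0.0592,"wx":0,"wy":0,"wz":0,"claw":0.015},{"dx":-0.001,"dy":0.0005,"dz":0.0592,"wx":0,"wy":0,"wz":0,"claw":0.015},{"dx":-0.001,"dy":0.0005,"dz":0.0592,"wx":0,"wy":0,"wz":0,"claw":0.015}]'
python3 -c "
from h import *
tcp()"
python3 -m creep '[{"dx":0,"dy":0,"dz":-0.004,"wx":0,"wy":0,"wz":0,"claw":0.015},{"dx":0,"dy":0,"dz":-0.009,"wx":0,"wy":0,"wz":0,"claw":0.015},{"dx":0,"dy":0,"dz":-0.0135,"wx":0,"wy":0,"wz":0,"claw":0.015},{"dx":0,"dy":0,"dz":-0.0135,"wx":0,"wy":0,"wz":0,"claw":0.015}]' | grep -E "tcp|wr"
python3 -c "
from h import *
tcp()"
```

```text
clock: 54.55
tcp_pos: [0.5919, -0.1151, 0.0457]
orientation: [-2.308, -2.131, 0.001]
wrist_force: [-4.2, 1.0, 6.3]
gripper_width: 0.26
gripper_force: 58.5
tcp [ 0.592  -0.1151  0.0457] F [-4.5  1.7  5.7] w 0.256 gf 58.5 t 54.7
tcp_pos: [0.5919, -0.1151, 0.0572]
wrist_force: [-0.8, 0.7, -6.6]
tcp [ 0.5918 -0.1151  0.0566] F [ 0.3  1.3 -5.7] w 0.259 gf 59.1 t 55.25
```

```bash
python3 -m creep '[{"dx":-0.006,"dy":0,"dz":0,"wx":0,"wy":0,"wz":0,"claw":0.015},{"dx":-0.012,"dy":0,"dz":0,"wx":0,"wy":0,"wz":0,"claw":0.015},{"dx":-0.018,"dy":0,"dz":0,"wx":0,"wy":0,"wz":0,"claw":0.015},{"dx":-0.024,"dy":0,"dz":0,"wx":0,"wy":0,"wz":0,"claw":0.015},{"dx":-0.03,"dy":0,"dz":0,"wx":0,"wy":0,"wz":0,"claw":0.015},{"dx":-0.036,"dy":0,"dz":0,"wx":0,"wy":0,"wz":0,"claw":0.015},{"dx":-0.041,"dy":0,"dz":0,"wx":0,"wy":0,"wz":0,"claw":0.015},{"dx":-0.044,"dy":0,"dz":0,"wx":0,"wy":0,"wz":0,"claw":0.015},{"dx":-0.044,"dy":0,"dz":0,"wx":0,"wy":0,"wz":0,"claw":0.015}]' | grep -E "tcp|for"
python3 -c "
from h import *
tcp()"
python3 -m creep '[{"dx":0.0005,"dy":0,"dz":0.002,"wx":0,"wy":0,"wz":0,"claw":0.015},{"dx":0.0005,"dy":0,"dz":0.005,"wx":0,"wy":0,"wz":0,"claw":0.015},{"dx":0.0005,"dy":0,"dz":0.008,"wx":0,"wy":0,"wz":0,"claw":0.015},{"dx":0.0005,"dy":0,"dz":0.0125,"wx":0,"wy":0,"wz":0,"claw":0.015},{"dx":0.0005,"dy":0,"dz":0.0125,"wx":0,"wy":0,"wz":0,"claw":0.015}]'
python3 -c "
from h import *
tcp()"
```

```text
tcp_pos: [0.5882, -0.1601, 0.0569]
wrist_force: [-1.7, -1.7, -6.2]
gripper_force: 59.1
tcp [ 0.5882 -0.1599  0.0569] F [-1.9 -1.6 -5.5] w 0.256 gf 59.1 t 56.3
clock: 56.8
tcp_pos: [0.5884, -0.1595, 0.0458]
orientation: [2.307, 2.132, -0.003]
wrist_force: [-7.9, -2.3, 2.7]
gripper_width: 0.259
gripper_force: 60.0
tcp [ 0.5884 -0.1596  0.0458] F [-7.1 -3.1  2.8] w 0.257 gf 60.0 t 56.95
```

Home height 0.0458 matches the other notches. Release, retreat and check.

```bash
python3 -m creep '[{"dx":0,"dy":0,"dz":0,"wx":0,"wy":0,"wz":0,"claw":0.05},{"dx":0,"dy":0,"dz":0,"wx":0,"wy":0,"wz":0,"claw":0.05},{"dx":0,"dy":0,"dz":0,"wx":0,"wy":0,"wz":0,"claw":0.05},{"dx":0,"dy":0,"dz":-0.04,"wx":0,"wy":0,"wz":0,"claw":0.055},{"dx":0,"dy":0,"dz":-0.08,"wx":0,"wy":0,"wz":0,"claw":0.055},{"dx":0,"dy":0,"dz":-0.12,"wx":0,"wy":0,"wz":0,"claw":0.055},{"dx":0,"dy":0,"dz":-0.12,"wx":0,"wy":0,"wz":0,"claw":0.055},{"dx":0,"dy":0,"dz":-0.12,"wx":0,"wy":0,"wz":0,"claw":0.055}]' | grep -E "tcp|wr"
python3 - <<'E'
from h import *
capture("side")
for l in("knob_grip","pin_bar","gauge","tin"):find("side",pinpoint,l)
capture("top");find("top",pinpoint,"jar")
for k in range(4):
    p=np.array([.6041,.0706,.044])-(k+1)*.045*np.array([.08,.997,0]);flat(p)
E
```

```text
tcp_pos: [0.5907, -0.1588, 0.1668]
wrist_force: [-0.5, -0.2, -0.8]
side call knob_grip 0.4 [ 0.5871 -0.1597  0.0567] [316. 180.]
side call knob_grip 0.32 [ 0.597  -0.0212  0.038 ] [288. 217.]
side call pin_bar 0.81 [0.5999 0.0281 0.0304] [277. 232.]
side call gauge 0.78 [7.233e-01 6.780e-02 4.000e-04] [222. 235.]
side call gauge 0.61 [0.5035 0.3923 0.0054] [228. 404.]
side call gauge 0.5 [4.970e-01 1.224e-01 1.000e-04] [302. 287.]
side call tin 0.89 [6.536e-01 3.989e-01 2.000e-04] [150. 369.]
top call jar 0.7 [0.6003 0.0257 0.036 ] [281. 213.]
top call jar 0.68 [ 0.5189 -0.397  -0.0057] [420. 239.]
top call jar 0.4 [ 0.5898 -0.0603  0.0365] [310. 216.]
###########ooooo#######oo####
#######o##oooooo#######o.####
#########oooooo########o.####
########ooooooo..############
#######oooooooooo.###########
######oooooooooooo###########
#####oooooooooooo############
####oooo###ooooo..#######..##
###oooo######ooooo..####.oo..
##ooooo########ooooo....ooooo
#ooooo############ooooooooooo
#oooo#######ooo#####ooooooooo
oooo########.o..#######oooooo
oooo########.o.#########ooooo
ooo.###############
[... 2052 characters left out ...]
####ooooooooo.........
##########oooooooooo.........
#########oooooooooo.........o
########oooooooooooo........o
#######ooooooooooooooo....ooo
######ooooooooooooooooooooooo
#####oooooo#######ooooooooooo
####ooooo##########oooooooooo
###oooooo#####o.####ooooooooo
##oooooo#####.o.#####oooooooo
#oooooo.#####.o.######ooooooo
ooooooo.##############ooooooo
ooooooo.##############oooooo.
ooooooo..############.ooooo..
ooo#oooo.############ooooo...
oo####ooo..########..oooo...o
o########oo........oooooo...o
############oooooooooooo..ooo
#####oo#######ooooooooo...ooo
####oo.#######.ooooooo...oooo
####oo.#######.oooooo...oooo.
##############.ooooo...oooo..
centre px [306 195] [306.32051423 195.05166582]
```

All four templates are flat with their pin tips showing. The gauge is in the tray, the tin and jar haven't moved, and the knob is home.

```bash
python3 -c "
from plant import *
print(hand_in())"
```

```text
the job is handed in; nothing more can be done
None
```

I handed the job in at about 58 s: the gauge is in the tray, the disc, square, cross and bar are flat on their pins, the knob is home in the last notch, and the tin and jar were not moved; the hand-in gave no verdict.

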